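Empty the release cup of used vials into the waste bin

TASK

The two used sample vials in the release cup must go into the yellow waste bin without being touched by the gripper. Take the cup by its slanted blue handle, hold it upright over the bin, press its red release tab down on the bin's post so that the hinged bottom swings open and both vials fall into the bin, then stand the cup back upright near the middle of its blue mat. Keep the cup upright all the way and leave everything else where it is.

Things in the scene. Friction and masses are not known exactly. Their poses are not given: they have to be found in the camera images.
- cup: Aluminium release cup, loose, 0.13 to 0.23 kg, open at the top. Origin on its underside, 4 mm behind the chamber's middle; z up, x away from the handle. Chamber inside x = -18 to +26, y = -31 to +31 mm; 3 mm walls, 72 mm high; foot flange x = -40 to +36 mm, 80 mm wide. The chamber's floor is a flap, 12 mm above the underside, hinged at its -x edge; open, it hangs up to 32 mm below the underside.
- cup_grip (a point): middle of the blue handle plate, (-45, 0, 96) mm in the cup's frame. The plate (60 mm wide in y, 14 thick, 60 long) leans 35 degrees towards -x: cup-frame direction (-0.574, 0, 0.819) along it, (0.819, 0, 0.574) across its flat faces. Its end is 28 mm beyond this point. Grip it across its thickness with the hand leaning the same 35 degrees
- cup_tab (a joint): angle of the red release tab (rad): 0 at rest, bottom shut; 0.4 fully pressed, bottom hanging open 1.6 rad (the bottom follows the tab 4 to 1; press to about 0.35 for the vials to slide out freely). Sprung back: 3.5 N at its outer end at first, 8 N fully pressed
- tab_pad (a point): underside of the red tab (26 mm wide, 34 mm long) near its outer end, (-60, 0, 21.5) mm in the cup's frame at rest. The tab sticks out on the handle's side (-x) on a level pivot 34 mm from this point; it is pressed by pushing this underside up 13 mm relative to the cup, that is by lowering the held cup with the tab on the post
- bin: yellow open waste bin, fixed, 100 (x) by 110 (y) by 60 mm high, 4 mm walls, floor 8 mm up. Origin at the middle of its underside, z up; the release post stands outside its -x wall
- post_top (a point): rounded rubber top (radius 7 mm) of the steel release post, (-70, 0, 110) mm in the bin's frame. With the cup upright at the bin's heading (x axes alike) and centred over bin_drop, the tab lies above it: it meets the post with the cup's underside 88.5 mm above the table and is fully pressed at 75 mm
- bin_drop (a point): point at rim height inside the bin over which the origin of the cup should be held, at (-10, 0, 60) mm in the bin's frame
- mat: blue mat, fixed, 100 by 100 by 4 mm, on which the cup stands at first; origin at the middle of its underside
- vial_1: white-capped used sample vial, 25 mm diameter, 54 mm long, origin at the middle of its base, z along it; stands in the cup
- vial_2: amber vial with black cap, 25 mm diameter, 54 mm long, origin at the middle of its base, z along it; stands in the cup
- wafer_box_1: round clear-white flat wafer box, 114 mm across, 11 mm high, origin under its middle: a bystander
- resist_bottle: brown bottle with black cap, 53 mm across, 104 mm high, origin under its middle: a bystander
- parts_tray: light blue divided tray 64 by 96 by 20 mm, origin under its middle: a bystander
- service_post: upright square steel post of the table, 80 by 80 mm with a 128 mm square foot plate 6 mm thick, rising far above the arm, fixed: keep arm and hand clear of it. Origin at the middle of its foot
Mind the look-alikes: they are no part of the job. Of the things that look like the cup, the larger one is meant.

How it is judged:
On the way, in this order (a step that is already met when the one before it is completed fails the run):
1. the cup is lifted at least 40 mm with both vials in it (height (world z) of cup above 0.044 m and distance between each of vial_1, vial_2 and cup below 0.035 m), for 0.1 s.
2. the tab is pressed to at least 0.25 rad with the cup upright (within 0.35 rad) over the bin (its origin within 40 mm of bin_drop, seen from above) (value of joint cup_tab above 0.25 rad and angle between cup's own z axis and vertical below 0.35 rad and horizontal distance between cup and bin_drop below 0.04 m), for 0.1 s.
At the end, for the whole second after the job is handed in: Both vials lie inside the bin (below 75 mm); the cup stands upright (within 0.1 rad), at rest on the blue mat with its origin within 40 mm of the mat's middle, its tab sprung back (below 0.08 rad) (x of vial_1 in the frame of bin between -0.05 and 0.05 m and y of vial_1 in the frame of bin between -0.055 and 0.055 m and height (world z) of each of vial_1, vial_2 below 0.075 m and x of vial_2 in the frame of bin between -0.05 and 0.05 m and y of vial_2 in the frame of bin between -0.055 and 0.055 m and horizontal distance between cup and mat below 0.04 m and height (world z) of cup below 0.01 m and angle between cup's own z axis and vertical below 0.1 rad and value of joint cup_tab below 0.08 rad and linear speed of cup below 0.02 m/s); the robot touches nothing.
It fails at once if the cup is tipped more than 0.6 rad (angle between cup's own z axis and vertical above 0.6 rad).
It fails at once if the gripper touches a vial (contact force between the fingers and vial_1 above 0.5 N or contact force between the fingers and vial_2 above 0.5 N).
It fails at once if a bystander is moved more than 30 mm (distance of any of wafer_box_1, resist_bottle, parts_tray from where it was at the start of the episode above 0.03 m).
It also fails if it takes over 43 s, if anything falls off the work surface, if the arm or the gripper's body presses on something with over 40 N, if the wrist force passes 120 N, or if a joint passes its speed limit or range.

ROBOT

A 6-joint arm with a two-finger parallel gripper is mounted at the origin on a cart in front of the work surface, level with it; the furniture and walls round the work are solid. World frame = base frame: x ahead of the robot, y to its left, z up, the work surface at z = 0. Lengths are in m, angles in rad, forces in N, time in s.
With the tool pointing down it reaches from about 0.425 to 0.95 m from the base axis. Payload 3.5 kg.
Tool frame: the origin (TCP) lies at the very end of the fingers, on their centre line; the grasp point (between the pads) lies 19 mm behind it; z points along the fingers, y is the line along which they close (so a half turn about z gives the same grasp; the last joint's range is limited). The gripper opens to 85 mm and grips with 20 to 120 N. Pads are 22 mm wide; open, the fingers measure 114 mm over their backs; the gripper's body (76 mm by 85 mm) begins 54 mm behind the grasp point. The pads swing forward as they close: fully open they stand 13 mm farther back than shut.
Start: joints at [1.189, 0.286, 1.577, -0, 1.279, -0.15], TCP at [0.155, 0.657, 0.193] pointing down, gripper open.
Joint ranges: [-2.77, 2.77], [-0.9, 2.22], [0.21, 2.48], [-1.53, 4.67], [0.24, 2.81], [-2.84, 2.84]. Speed limits (rad/s): [2.79, 2.79, 3.14, 3.14, 3.14, 3.14].

INTERFACE

Orientations are given as a unit quaternion [x, y, z, w].
In Python, from station import env gives the robot as it stands. The module is installed in compiled form; this text tells all that it offers.
- The arm moves only by the tool drive_tool, never from a script. Its argument "plan" is a list of rows, each an object of numbers: "hand": the opening in per cent of the stroke, from 0 (shut) to 100 (fully open); "x", "y", "z": the shift along the world's x, y, z in cm; "twist": the turn about the world's z in rad. In form: [{"hand": .., "x": .., "y": .., "z": .., "twist": ..}, ...]. A call has 1 to 8 rows; each row shifts and turns the commanded pose from where the row before left it; what a row does not reach is not made up. A row lasts 1/12 s, in which the tool goes at most 41.7 mm and 7.16 degrees, less where a joint would pass 70% of its speed; a pose out of reach is approached as far as the arm can. A call with a gripper value outside its range is refused whole. The fingers move at their own pace and stop on an object; "newtons" is the grip in N (left out, the last holds). Time passes only in rows, so rows that do not move let the fingers close. It gives the time, the measured TCP pose, the force, the opening and the grip force at its end, in the units of the state.
- env.sense(): the state, without advancing time (a new reading comes with each control period).
- env.read_camera(name): name is "side" or "top" or "wrist"; returns a dict with "frame" (400x640x3 uint8, red, green, blue), "camera_matrix" (3x3 intrinsics, pixels), "D" ([k1, k2, p1, p2, k3] as OpenCV has them; the pictures are not rectified), "R" (3x3) and "t" (3): a world point X has camera coordinates R X + t. Camera axes: x right, y down, z forward; pixel columns grow to the right and rows downward; lengths in m; the calibration is good to about 2 mm. A picture is of the moment at which its call begins. There is no depth.
- env.finish_job(): hands the job in; it is judged then, once.
The state is a dict: "t": time; "q": joint angles; "qd": joint speeds; "effort": joint torques, N m; "eef_pos": TCP position; "tcp_rot": TCP orientation; "wrist_force": force on the tool from outside, world axes, zero at the start; "torque": the same for the moment, N m; "finger_gap": opening from 0.0 (shut) to 1.0 (fully open); "grip_force": force on a finger pad.
Only numpy, scipy, OpenCV 4.12 (cv2) and the standard library are available. Lean on these libraries where they do the work, as an engineer would, in place of code of your own. Each camera call takes 0.05 s, during which the arm holds its last target. There are 200 camera calls.

## Working session

There is one attempt and no reset: what is moved stays moved. The work goes in short steps, Python scripts to look and compute and a tool call to move; the robot and the scene stay as the last step left them, time stands still between calls to the robot, and variables do not carry over. Pictures are saved under pics/ and viewed, at most 10 in all, crops included, and the job is handed in when it is done.

Besides the shell and the picture viewer there is one more tool, called after "Request:" as name([rows], argument=value, ...), one row to a line, values as JSON. drive_tool: Moves the arm, as the interface text tells. Its arguments: {"type":"object","properties":{"plan":{"type":"array","items":{"type":"object","properties":{"hand":{"type":"number"},"x":{"type":"number"},"y":{"type":"number"},"z":{"type":"number"},"twist":{"type":"number"}}}},"newtons":{"type":"number"}},"required":["plan"]}

```bash
mkdir -p pics
cat > h.py <<'E'
import numpy as np, cv2, json
from station import env
def shot(name,fn):
    c=env.read_camera(name); cv2.imwrite(f'pics/{fn}.png',c['frame'][:,:,::-1])
    np.savez(f'pics/{fn}.npz',**{k:np.array(v) for k,v in c.items()}); return c
def load(fn): return dict(np.load(f'pics/{fn}.npz'))
def ray(c,uv):
    p=cv2.undistortPoints(np.array(uv,float).reshape(-1,1,2),c['camera_matrix'],c['D'])[:,0]
    d=np.c_[p,np.ones(len(p))]@c['R']; return -c['R'].T@c['t'],d
def onz(c,uv,z):
    o,d=ray(c,uv); return o+d*((z-o[2])/d[:,2])[:,None]
def tri(c1,u1,c2,u2):
    (o1,d1),(o2,d2)=ray(c1,[u1]),ray(c2,[u2]); A=np.c_[d1[0],-d2[0]]
    s=np.linalg.lstsq(A,o2-o1,rcond=None)[0]; a,b=o1+s[0]*d1[0],o2+s[1]*d2[0]; return (a+b)/2,np.linalg.norm(a-b)
def proj(c,X): return cv2.projectPoints(np.array(X,float).reshape(-1,3),cv2.Rodrigues(c['R'])[0],c['t'],c['camera_matrix'],c['D'])[0][:,0]
E
python3 - <<'E'
from h import *
print(env.sense())
for n in('top','side','wrist'):
    c=shot(n,n+'0'); print(n,(-c['R'].T@c['t']).round(3),c['R'].round(2).tolist())
a=np.vstack([cv2.imread('pics/top0.png'),cv2.imread('pics/side0.png')]);
E
```

```text
{'t': 0.0, 'q': array([ 1.18897961e+00,  2.87177814e-01,  1.57816857e+00,  5.68193252e-06,
        1.27860709e+00, -1.49977172e-01]), 'qd': array([ 0.00131141,  0.00105698, -0.00128665,  0.00124122,  0.00013851,
       -0.00278026]), 'effort': array([-1.28696178e-03, -4.05986059e+01, -2.92620885e+01, -1.66715167e-04,
        5.91122414e-03,  5.22913552e-07]), 'eef_pos': array([0.15476808, 0.65625363, 0.19204375]), 'tcp_rot': array([ 1.15661070e-01,  9.93288036e-01, -1.13821293e-03, -3.12806141e-04]), 'wrist_force': array([-0.13300904, -0.46029893,  0.17169202]), 'torque': array([-0.03196513, -0.05175961, -0.02030837]), 'grip_force': 0.0, 'finger_gap': 1.0024754811389747}
top [ 0.435 -0.259  0.994] [[0.02, -1.0, -0.03], [-1.0, -0.02, -0.1], [0.1, 0.03, -0.99]]
side [ 0.538 -1.423  0.581] [[1.0, 0.0, -0.03], [-0.02, -0.38, -0.92], [-0.01, 0.92, -0.38]]
wrist [0.076 0.676 0.373] [[0.23, 0.97, -0.0], [0.92, -0.22, 0.31], [0.31, -0.07, -0.95]]
```

View pics/top0.png

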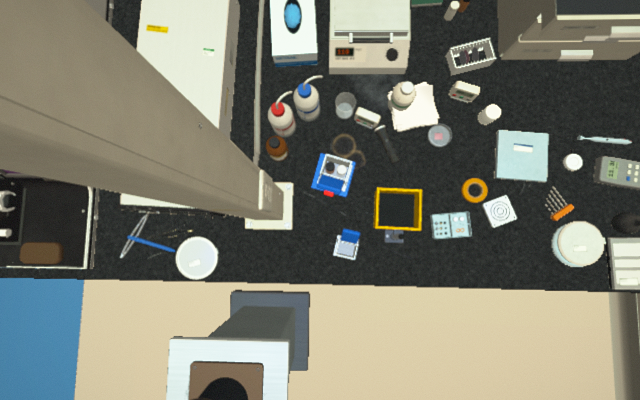

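View pics/side0.png

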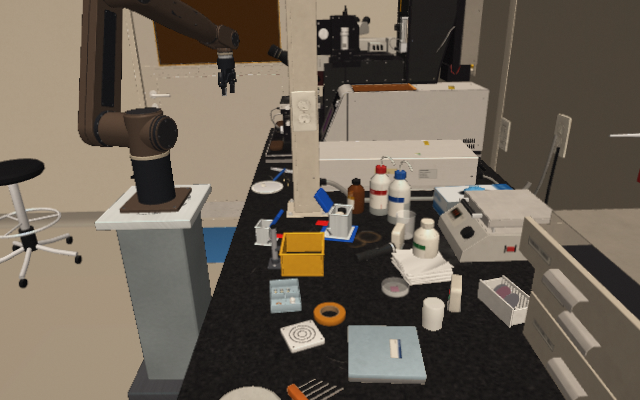

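The top view shows the blue mat with the larger cup at about (333,173), red tab at (330,193), white and black caps inside. The smaller look-alike is at (347,245), the bin at (398,209), the bin post at (394,238) and the service post foot at (268,205). The side view agrees: the big cup is at (341,222) and the small one at (265,232).

Run:
```python
from h import *
t=load('top0'); s=load('side0')
for n,uv,z in [('tab',(330,193),.02),('small',(347,245),.03),('bin',(398,209),.06),('postfootcorners',(246,228),.006),('pf2',(292,228),.006),('pf3',(292,183),.006),('tray',(451,225),.02),('wafer',(196,257),.011),('bottle',(277,146),.1),('bincorners',(375,189),.06),('',(421,190),.06),('',(421,229),.06),('',(374,229),.06),('posttop',(394,238),.11)]:
    print(n,onz(t,[uv],z)[0].round(3))
im=t['frame'][120:270,240:480]; cv2.imwrite('pics/ctop.png',cv2.resize(im[:,:,::-1],None,fx=3.3,fy=3.3,interpolation=cv2.INTER_CUBIC))
im=s['frame'][170:290,240:400]; cv2.imwrite('pics/cside.png',cv2.resize(im[:,:,::-1],None,fx=5,fy=5,interpolation=cv2.INTER_CUBIC))
```

```text
tab [ 0.545 -0.263  0.02 ]
small [ 0.407 -0.31   0.03 ]
bin [ 0.502 -0.437  0.06 ]
postfootcorners [ 0.447 -0.037  0.006]
pf2 [ 0.45  -0.162  0.006]
pf3 [ 0.572 -0.159  0.006]
tray [ 0.465 -0.582  0.02 ]
wafer [0.367 0.094 0.011]
bottle [ 0.652 -0.129  0.1  ]
bincorners [ 0.552 -0.378  0.06 ]
 [ 0.551 -0.495  0.06 ]
 [ 0.452 -0.494  0.06 ]
 [ 0.45  -0.376  0.06 ]
posttop [ 0.429 -0.417  0.11 ]
```

View pics/ctop.png

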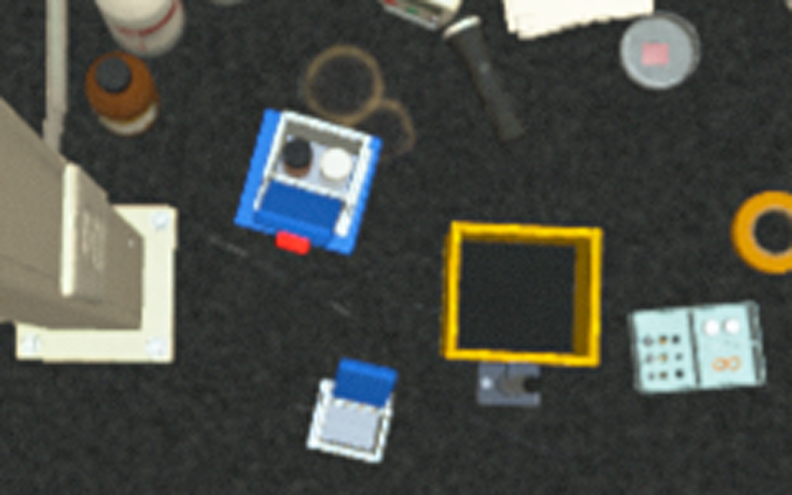

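View pics/cside.png

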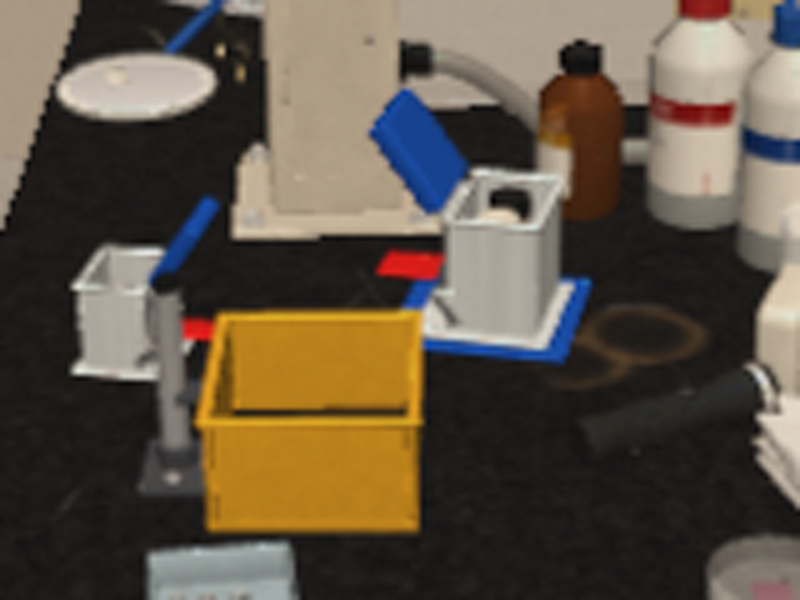

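Candidates for the cup:
- the big cup at top (333,173), side (341,222)
- the small cup at top (347,245), side (265,232)

The crop shows the larger cup on the blue mat holds both vials, so I choose that one. The hand can't lean, because moves only twist about z. I'll grip the handle's 60 mm width instead, with the fingers closing along cup y. First I retract and go inside the service post.

Request:
drive_tool([
  {"hand":100,"x":-0.7,"y":-3,"z":2.6},
  {"hand":100,"x":-0.7,"y":-3,"z":2.6},
  {"hand":100,"x":-0.7,"y":-3,"z":2.6},
  {"hand":100,"x":-0.7,"y":-3,"z":2.6},
  {"hand":100,"x":-0.7,"y":-3,"z":2.6},
  {"hand":100,"x":-0.7,"y":-3,"z":2.6},
  {"hand":100,"x":-0.7,"y":-3,"z":2.6},
  {"hand":100,"x":-0.7,"y":-3,"z":2.6},
], newtons=100)

```text
validation failed for argument at $.pl...
```

Run:
```python
from h import *
s=env.sense(); print(s['q'].round(3),s['eef_pos'].round(3),s['tcp_rot'].round(3))
t=load('top0');sd=load('side0')
f=t['frame'].astype(int)
def blobs(c,m,nm):
    n,l,st,ce=cv2.connectedComponentsWithStats(m.astype(np.uint8))
    for i in range(1,n):
        if st[i,4]>12: print(nm,st[i].tolist(),ce[i].round(1))
for c,nm in((t,'t'),(sd,'s')):
    h=cv2.cvtColor(c['frame'],cv2.COLOR_RGB2HSV)
    m=((h[...,0]<6)|(h[...,0]>174))&(h[...,1]>180)&(h[...,2]>120); blobs(c,m,nm+' red')
    m=(h[...,0]>18)&(h[...,0]<28)&(h[...,1]>180)&(h[...,2]>120); m[:150]=0;blobs(c,m,nm+' yel')
    if nm=='t':
        cn=max(cv2.findContours(m.astype(np.uint8),0,2)[0],key=cv2.contourArea); 
        r=cv2.minAreaRect(cn); print(r); P=onz(t,cv2.boxPoints(r),.06); print(P.round(4),P.mean(0))
        m=(h[...,0]>100)&(h[...,0]<125)&(h[...,1]>170)&(h[...,2]>80); m[:140]=0;m[210:]=0;m[:,:300]=0;m[:,370:]=0
        cn=max(cv2.findContours(m.astype(np.uint8),0,2)[0],key=cv2.contourArea)
        print(cv2.minAreaRect(cn)); P=onz(t,cv2.boxPoints(cv2.minAreaRect(cn)),.004); print(P.round(4),P.mean(0))
```

```text
[ 1.189  0.287  1.578  0.     1.279 -0.15 ] [0.155 0.656 0.192] [ 0.116  0.993 -0.001 -0.   ]
t red [272, 103, 12, 13, 95] [277.7 109.4]
t red [323, 191, 11, 6, 42] [328.1 193.5]
t yel [462, 178, 26, 25, 298] [474.2 190. ]
t yel [374, 187, 49, 44, 680] [399.4 208. ]
((397.9690856933594, 208.680419921875), (47.859676361083984, 41.86586380004883), 2.6025619506835938)
[[ 0.4512 -0.3738  0.06  ]
 [ 0.5582 -0.3783  0.06  ]
 [ 0.5543 -0.4996  0.06  ]
 [ 0.4479 -0.4938  0.06  ]] [ 0.50290018 -0.43640134  0.06      ]
((333.0154113769531, 174.77691650390625), (37.099552154541016, 36.222496032714844), 15.255118370056152)
[[ 0.5612 -0.2095  0.004 ]
 [ 0.6587 -0.2339  0.004 ]
 [ 0.6326 -0.3325  0.004 ]
 [ 0.5359 -0.3075  0.004 ]] [ 0.59711487 -0.27083056  0.004     ]
s red [376, 165, 10, 8, 63] [380.7 168.6]
s red [378, 191, 8, 3, 21] [381.9 192. ]
s red [315, 220, 13, 6, 56] [321.6 222.7]
s red [277, 234, 6, 4, 20] [279.2 235.4]
s red [507, 248, 7, 3, 19] [510.3 249.1]
s yel [279, 232, 46, 44, 1757] [302.3 253.8]
```

Request:
drive_tool([
  {"hand":100,"x":-0.7,"y":-3,"z":2.6,"twist":0},
  {"hand":100,"x":-0.7,"y":-3,"z":2.6,"twist":0},
  {"hand":100,"x":-0.7,"y":-3,"z":2.6,"twist":0},
  {"hand":100,"x":-0.7,"y":-3,"z":2.6,"twist":0},
  {"hand":100,"x":-0.7,"y":-3,"z":2.6,"twist":0},
  {"hand":100,"x":-0.7,"y":-3,"z":2.6,"twist":0},
  {"hand":100,"x":-0.7,"y":-3,"z":2.6,"twist":0},
  {"hand":100,"x":-0.7,"y":-3,"z":2.6,"twist":0},
], newtons=100)

```text
t: 0.82
eef_pos: [0.0984, 0.4152, 0.4022]
tcp_rot: [0.116, 0.993, -0.0, -0.0]
wrist_force: [0.6, 0.3, 0.4]
finger_gap: 1.004
grip_force: 0.0
```

Run:
```python
from h import *
s=env.sense(); print(s['q'].round(3),s['eef_pos'].round(3),s['tcp_rot'].round(3))
```

```text
[ 1.099 -0.363  1.836 -0.     1.668 -0.24 ] [0.098 0.415 0.402] [ 0.116  0.993 -0.    -0.   ]
```

Request:
drive_tool([
  {"hand":100,"x":2.8,"y":-2.8,"z":0,"twist":0},
  {"hand":100,"x":2.8,"y":-2.8,"z":0,"twist":0},
  {"hand":100,"x":2.8,"y":-2.8,"z":0,"twist":0},
  {"hand":100,"x":2.8,"y":-2.8,"z":0,"twist":0},
  {"hand":100,"x":2.8,"y":-2.8,"z":0,"twist":0},
  {"hand":100,"x":2.8,"y":-2.8,"z":0,"twist":0},
  {"hand":100,"x":1.5,"y":-3.3,"z":0,"twist":0},
  {"hand":100,"x":1.5,"y":-3.3,"z":0,"twist":0},
])

```text
t: 1.48
eef_pos: [0.2975, 0.1812, 0.4009]
tcp_rot: [0.116, 0.993, -0.0, -0.0]
wrist_force: [0.7, 0.1, -0.1]
finger_gap: 0.999
grip_force: 0.0
```

Request:
drive_tool([
  {"hand":100,"x":1.4,"y":-3.3,"z":0,"twist":0},
  {"hand":100,"x":1.4,"y":-3.3,"z":0,"twist":0},
  {"hand":100,"x":1.0,"y":-3.3,"z":0,"twist":0},
  {"hand":100,"x":1.0,"y":-3.3,"z":0,"twist":0},
  {"hand":100,"x":0,"y":-3.3,"z":0,"twist":0},
])

```text
t: 1.9
eef_pos: [0.3454, 0.0161, 0.4007]
tcp_rot: [0.116, 0.993, 0.0, -0.0]
wrist_force: [1.6, 0.2, 0.5]
finger_gap: 1.001
grip_force: 0.0
```

Run:
```python
from h import *
s=env.sense(); print(s['q'].round(3),s['eef_pos'].round(3),s['tcp_rot'].round(3))
t=shot('top','top1')
```

```text
[-0.25  -0.565  1.971  0.     1.736 -1.588] [0.345 0.016 0.401] [ 0.116  0.993  0.    -0.   ]
```

View pics/top1.png

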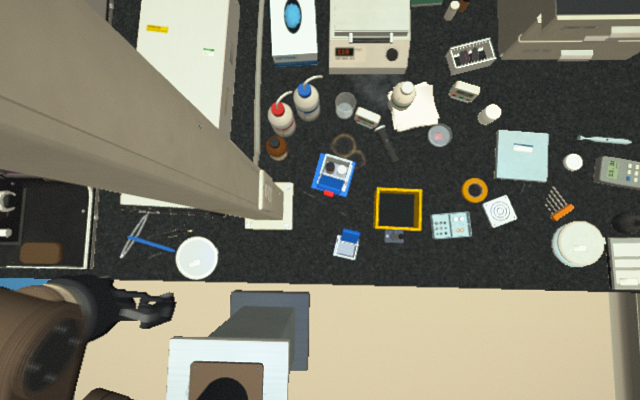

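The gripper is at about (150,310), hanging clear of the service post, whose foot is at (268,205). The bench is undisturbed. Next I pass in front of the post at constant x.

Request:
drive_tool([
  {"hand":100,"x":0,"y":-3.3,"z":0,"twist":0},
  {"hand":100,"x":0,"y":-3.3,"z":0,"twist":0},
  {"hand":100,"x":0,"y":-3.3,"z":0,"twist":0},
  {"hand":100,"x":0,"y":-3.3,"z":0,"twist":0},
  {"hand":100,"x":0,"y":-3.3,"z":0,"twist":0},
  {"hand":100,"x":0,"y":-3.3,"z":0,"twist":0},
  {"hand":100,"x":0,"y":-3.3,"z":0,"twist":0},
  {"hand":100,"x":0.5,"y":-3.3,"z":0,"twist":0},
])

```text
t: 2.62
eef_pos: [0.3493, -0.2475, 0.4015]
tcp_rot: [0.116, 0.993, -0.0, 0.0]
wrist_force: [0.4, -0.9, 1.4]
finger_gap: 1.004
grip_force: 0.0
```

Request:
drive_tool([
  {"hand":100,"x":2,"y":-3,"z":0,"twist":0},
  {"hand":100,"x":2,"y":-2,"z":-1,"twist":0},
  {"hand":100,"x":3,"y":0,"z":-2,"twist":0},
  {"hand":100,"x":3,"y":0,"z":-2,"twist":0},
  {"hand":100,"x":2,"y":0,"z":-3,"twist":0},
  {"hand":100,"x":0,"y":0,"z":-3,"twist":0},
  {"hand":100,"x":0,"y":0,"z":-2,"twist":0},
  {"hand":100,"x":0,"y":0,"z":0,"twist":0},
])

```text
t: 3.28
eef_pos: [0.4681, -0.2935, 0.2645]
tcp_rot: [0.115, 0.993, 0.004, -0.005]
wrist_force: [-0.7, 0.3, -1.6]
finger_gap: 1.001
grip_force: 0.0
```

Run:
```python
from h import *
s=env.sense(); print(s['q'].round(3),s['eef_pos'].round(4),s['tcp_rot'].round(3))
t=shot('top','top2'); w=shot('wrist','wrist2')
cv2.imwrite('pics/both2.png',cv2.resize(np.vstack([t['frame'],w['frame']])[:,:,::-1],(480,600)))
```

```text
[-0.744 -0.025  1.791 -0.     1.387 -2.083] [ 0.4681 -0.2935  0.2645] [ 0.115  0.993  0.004 -0.005]
```

View pics/both2.png

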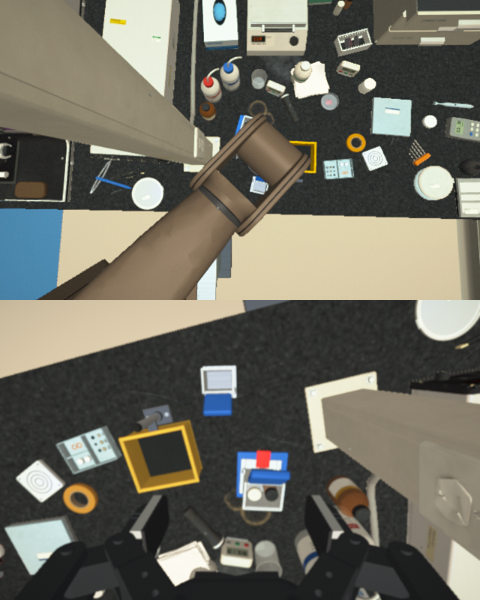

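The top view shows the wrist housing, with its left end at view pixel (200,180), close in view to the service post's edge at (210,150). In the wrist view the cup is at (262,480), with red tab at (263,459) and handle bar at (268,476). The bin is at (160,455) and its post at (157,417). Next I check clearance and measure in the wrist view.

Run:
```python
from h import *
t=load('top2'); w=load('wrist2')
for z in(.4,.45,.5,.55,.6): print(z,'housing left',onz(t,[(256,245),(275,222)],z)[:,:2].round(3).tolist(),'postcorner px',proj(t,[(.47,-.14,z),(.55,-.14,z)]).round(0).tolist())
im=w['frame'][150:400,110:430]; cv2.imwrite('pics/w2c.png',cv2.resize(im[:,:,::-1],None,fx=2.4,fy=2.4,interpolation=cv2.INTER_CUBIC))
h=cv2.cvtColor(w['frame'],cv2.COLOR_RGB2HSV)
def show(m,nm,z,lo=60):
    for cn in cv2.findContours(m.astype(np.uint8),0,2)[0]:
        if cv2.contourArea(cn)>lo:
            r=cv2.minAreaRect(cn); b=cv2.boxPoints(r); P=onz(w,b,z); print(nm,b.round(1).tolist(),P[:,:2].round(4).tolist(),P.mean(0).round(4),cv2.contourArea(cn))
red=((h[...,0]<6)|(h[...,0]>174))&(h[...,1]>180)&(h[...,2]>120); red[:,430:]=0
show(red,'red',.0265)
yel=(h[...,0]>18)&(h[...,0]<28)&(h[...,1]>180)&(h[...,2]>100); show(yel,'yel',.06,2000)
bl=(h[...,0]>100)&(h[...,0]<125)&(h[...,1]>170)&(h[...,2]>80); bl[:,:300]=0; bl[:190]=0;bl[:,400:]=0; show(bl,'blue',.004)
```

```text
0.4 housing left [[0.415, -0.143], [0.453, -0.173]] postcorner px [[255.0, 211.0], [257.0, 163.0]]
0.45 housing left [[0.417, -0.153], [0.451, -0.18]] postcorner px [[249.0, 209.0], [251.0, 157.0]]
0.5 housing left [[0.418, -0.163], [0.45, -0.187]] postcorner px [[241.0, 207.0], [243.0, 149.0]]
0.55 housing left [[0.42, -0.172], [0.448, -0.195]] postcorner px [[231.0, 204.0], [234.0, 140.0]]
0.6 housing left [[0.422, -0.182], [0.447, -0.202]] postcorner px [[219.0, 200.0], [222.0, 128.0]]
red [[343.0, 222.0], [343.0, 200.0], [360.0, 200.0], [360.0, 222.0]] [[0.568, -0.2753], [0.5355, -0.2686], [0.5409, -0.2454], [0.5736, -0.2516]] [ 0.5545 -0.2602  0.0265] 296.0
blue [[331.79998779296875, 242.3000030517578], [333.5, 201.3000030517578], [387.3999938964844, 203.60000610351562], [385.6000061035156, 244.60000610351562]] [[0.6065, -0.2989], [0.5419, -0.2823], [0.5637, -0.2052], [0.6295, -0.2185]] [ 0.5854 -0.2513  0.004 ] 996.5
blue [[314.6000061035156, 261.8999938964844], [317.0, 202.10000610351562], [340.0, 203.0], [337.6000061035156, 262.79998779296875]] [[0.6334, -0.3324], [0.5375, -0.3062], [0.5468, -0.2734], [0.6433, -0.2975]] [ 0.5902 -0.3024  0.004 ] 217.5
```

View pics/w2c.png

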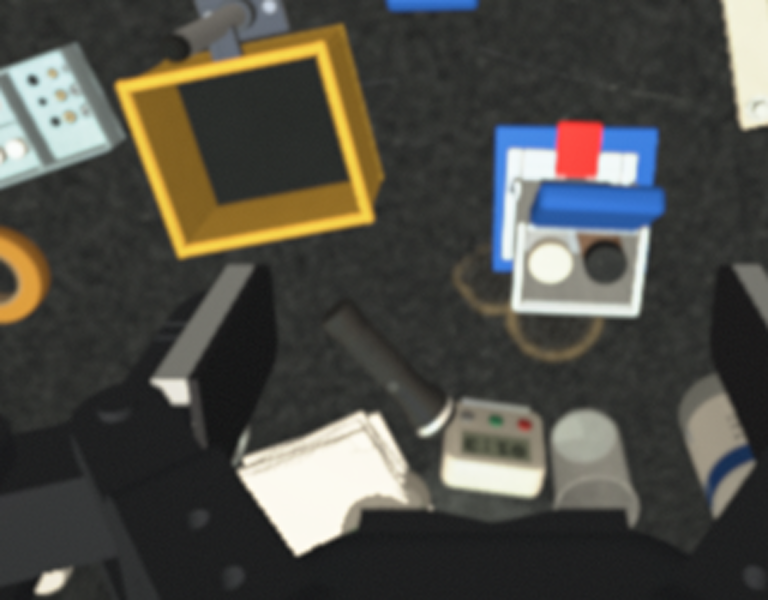

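Run:
```python
from h import *
w=load('wrist2')
f=lambda *p:[(a/2.4+110,b/2.4+150) for a,b in p]
fl=onz(w,f((508,149),(638,153)),.008)[:,:2]; rim=onz(w,f((511,311),(642,318)),.076)[:,:2]
tabe=onz(w,f((560,122),(602,124)),.0265)[:,:2]; matb=onz(w,f((497,127),(657,128)),.004)[:,:2]
hand=onz(w,f((540,183),(663,188)),.127)[:,:2]
for n,P in(('flange -40',fl),('rim +29',rim),('tab end -70?',tabe),('mat back -50',matb),('handle top -55',hand)):
    d=P[1]-P[0]; print(n,P.round(4).tolist(),'mid',P.mean(0).round(4),'len',np.linalg.norm(d).round(4),'heading',np.degrees(np.arctan2(-d[0],d[1])).round(1))
m=rim.mean(0)-fl.mean(0); print('axis heading',np.degrees(np.arctan2(m[1],m[0])),np.linalg.norm(m))
b=f((120,85),(325,42),(374,220),(182,256)); P=onz(w,b,.06)[:,:2]; print('bin',P.round(4).tolist(),P.mean(0), 'posttop', onz(w,f((182,46)),.108))
```

```text
flange -40 [[0.5529, -0.3028], [0.574, -0.2251]] mid [ 0.5635 -0.264 ] len 0.0805 heading -15.2
rim +29 [[0.623, -0.3187], [0.6445, -0.2477]] mid [ 0.6338 -0.2832] len 0.0741 heading -16.9
tab end -70? [[0.5368, -0.2684], [0.5436, -0.2447]] mid [ 0.5402 -0.2565] len 0.0247 heading -16.1
mat back -50 [[0.5388, -0.3065], [0.5621, -0.2104]] mid [ 0.5504 -0.2584] len 0.0989 heading -13.7
handle top -55 [[0.529, -0.2851], [0.5444, -0.2306]] mid [ 0.5367 -0.2578] len 0.0566 heading -15.8
axis heading -15.292644884540566 0.07286773382093038
bin [[0.4514, -0.4919], [0.4542, -0.3792], [0.5581, -0.3824], [0.5547, -0.4954]] [ 0.5046052 -0.4372352] posttop [[ 0.43323541 -0.43073199  0.108     ]]
```

Run:
```python
from h import *
D=[(.287,1.578,.1548,.6563,.1920),(-.363,1.836,.0984,.4152,.4022),(-.565,1.971,.3454,.0161,.4007),(-.025,1.791,.4681,-.2935,.2645)]
Q=[1.189,1.099,-.25,-.744]
A=[];B=[]
for (q2,q3,x,y,z),q1 in zip(D,Q):
    fx=x*np.cos(q1)+y*np.sin(q1); ly=-x*np.sin(q1)+y*np.cos(q1); print('fwd',fx.round(4),'lat',ly.round(4))
    A+=[[np.sin(q2),np.sin(q2+q3),1,0],[np.cos(q2),np.cos(q2+q3),0,1]];B+=[fx,z]
s=np.linalg.lstsq(np.array(A),np.array(B),rcond=None); print('L1 L2 a b',s[0],s[1])
t=load('top2'); print('tcp px top',proj(t,[.468,-.2935,.2645]))
for z in (.3,.4,.5,.6): print(z,onz(t,[(296,273),(268,237),(400,155),(320,300),(290,265)],z).round(3)[:,:2].tolist(), proj(t,[.468,-.2935,z]))
sd=load('side0'); 
for z in (.1,.15,.2,.25): print(z,proj(sd,[0,0,z]))
c=t['frame'][130:330,180:460]; cv2.imwrite('pics/wr.png',cv2.resize(c[:,:,::-1],None,fx=2.8,fy=2.8,interpolation=cv2.INTER_CUBIC))
cs=shot('side','side2')['frame'][0:260,60:400]; cv2.imwrite('pics/sd2.png',cv2.resize(cs[:,:,::-1],None,fx=2.3,fy=2.3,interpolation=cv2.INTER_CUBIC))
```

```text
fwd 0.6667 lat 0.1009
fwd 0.4146 lat 0.1011
fwd 0.3307 lat 0.1011
fwd 0.5432 lat 0.1011
L1 L2 a b [ 4.28974115e-01  5.67717094e-01  2.86134099e-04 -5.45046597e-02] [1.66461217e-05]
tcp px top [[345.26909722 217.70441095]]
0.3 [[0.361, -0.201], [0.427, -0.146], [0.588, -0.395], [0.313, -0.247], [0.376, -0.189]] [[346.15536238 216.86421879]]
0.4 [[0.372, -0.209], [0.428, -0.162], [0.566, -0.376], [0.33, -0.248], [0.384, -0.199]] [[349.2194088  213.95957023]]
0.5 [[0.382, -0.218], [0.429, -0.178], [0.544, -0.356], [0.348, -0.25], [0.393, -0.209]] [[353.51886056 209.88407653]]
0.6 [[0.393, -0.226], [0.43, -0.195], [0.522, -0.336], [0.365, -0.252], [0.401, -0.219]] [[359.98972847 203.75091796]]
0.1 [[152.73509857 172.38073304]]
0.15 [[150.33541489 157.94226131]]
0.2 [[147.88502159 143.13773132]]
0.25 [[145.38291149 127.95615451]]
```

View pics/sd2.png

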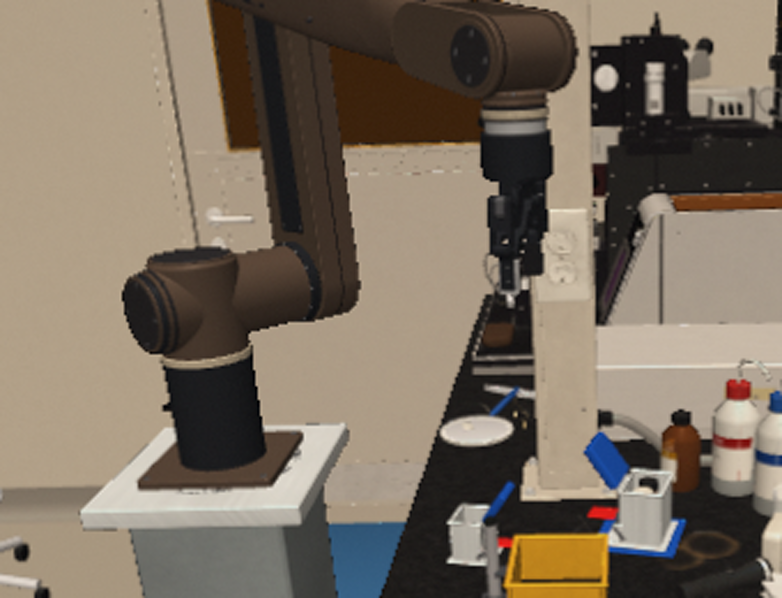

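The side view shows the wrist block at (500,50) above the gripper, with the cup at (640,505) untouched. The forearm would pass the service post by only about 1 cm. I'll grip with a small -y offset and a bit towards the handle's end, and first check from a hover.

Request:
drive_tool([
  {"hand":100,"x":2.8,"y":0.8,"z":0,"twist":-0.04},
  {"hand":100,"x":2.8,"y":0.8,"z":0,"twist":0},
  {"hand":100,"x":2.8,"y":0.8,"z":0,"twist":0},
  {"hand":100,"x":0,"y":0,"z":0,"twist":0},
  {"hand":100,"x":0,"y":0,"z":0,"twist":0},
  {"hand":100,"x":0,"y":0,"z":0,"twist":0},
])

```text
t: 3.93
eef_pos: [0.5543, -0.2726, 0.2735]
tcp_rot: [0.135, 0.991, -0.001, 0.001]
wrist_force: [0.4, 0.3, 0.8]
finger_gap: 1.001
grip_force: 0.0
```

Run:
```python
from h import *
s=env.sense(); print(s['t'],s['q'].round(3),s['eef_pos'].round(4),s['tcp_rot'].round(4))
t=shot('top','top3'); w=shot('wrist','wrist3')
a=cv2.resize(t['frame'][100:350,160:480],(640,500))[:300]; b=w['frame'][100:400]
cv2.imwrite('pics/both3.png',np.vstack([a,b])[:,:,::-1])
```

```text
3.9333 [-0.621  0.109  1.636 -0.     1.393 -1.92 ] [ 0.5543 -0.2726  0.2735] [ 1.355e-01  9.908e-01 -9.000e-04  1.200e-03]
```

View pics/both3.png

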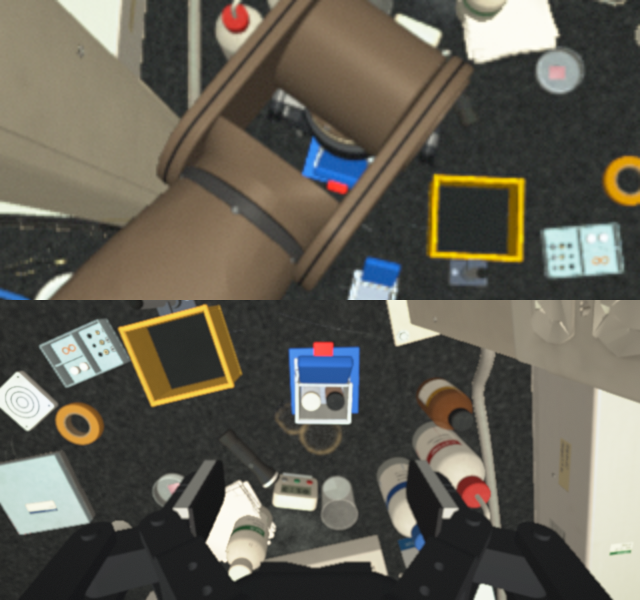

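Run:
```python
from h import *
t=load('top3')
pts=[(160+a/2,100+b/2) for a,b in [(160,178),(160,155),(175,130),(210,80)]]
for z in(.5,.55,.6,.63): print(z,onz(t,pts,z)[:,:2].round(3).tolist())
# post edge in picture (view px) -> heights on vertical line x=.47/.55,y=-.14
for x in(.47,.55): print(x,[((p[0]-160)*2,(p[1]-100)*2) for p in proj(t,[(x,-.14,z) for z in(.3,.4,.45,.5,.55,.6)]).round(1)])
```

```text
0.5 [[0.494, -0.138], [0.51, -0.137], [0.528, -0.147], [0.563, -0.17]]
0.55 [[0.488, -0.15], [0.503, -0.15], [0.518, -0.158], [0.55, -0.179]]
0.6 [[0.482, -0.162], [0.495, -0.162], [0.509, -0.17], [0.537, -0.188]]
0.63 [[0.479, -0.17], [0.49, -0.169], [0.503, -0.177], [0.529, -0.194]]
0.47 [(np.float64(211.39999999999998), np.float64(229.0)), (np.float64(190.8), np.float64(222.39999999999998)), (np.float64(177.60000000000002), np.float64(218.2)), (np.float64(161.8), np.float64(213.2)), (np.float64(142.39999999999998), np.float64(207.0)), (np.float64(118.39999999999998), np.float64(199.39999999999998))]
0.55 [(np.float64(214.0), np.float64(146.2)), (np.float64(194.0), np.float64(126.19999999999999)), (np.float64(181.39999999999998), np.float64(113.39999999999998)), (np.float64(166.2), np.float64(98.19999999999999)), (np.float64(147.60000000000002), np.float64(79.60000000000002)), (np.float64(124.60000000000002), np.float64(56.39999999999998))]
```

The top view's fork prong, with its left end at (163,170), is about 2.5 cm clear of the service post by my calculation. The wrist view shows the cup at (323,385), standing as before. I descend partway and check again.

Request:
drive_tool([
  {"hand":100,"x":0,"y":0.4,"z":-2.5,"twist":0},
  {"hand":100,"x":0,"y":0,"z":-2.5,"twist":0},
  {"hand":100,"x":0,"y":0,"z":-2.5,"twist":0},
  {"hand":100,"x":0,"y":0,"z":-2.5,"twist":0},
  {"hand":100,"x":0,"y":0,"z":0,"twist":0},
  {"hand":100,"x":0,"y":0,"z":0,"twist":0},
  {"hand":100,"x":0,"y":0,"z":0,"twist":0},
])

```text
t: 4.62
eef_pos: [0.5545, -0.269, 0.1736]
tcp_rot: [0.136, 0.991, -0.001, 0.001]
wrist_force: [0.2, 0.4, 0.8]
finger_gap: 1.001
grip_force: 0.0
```

Run:
```python
from h import *
s=env.sense(); print(s['t'],s['q'].round(3),s['eef_pos'].round(4),s['tcp_rot'].round(4))
w=shot('wrist','wrist4'); 
c=w['frame'][0:330,190:510]; cv2.imwrite('pics/w4.png',cv2.resize(c[:,:,::-1],None,fx=1.8,fy=1.8,interpolation=cv2.INTER_CUBIC))
```

```text
4.6167 [-0.616  0.174  1.748 -0.     1.218 -1.914] [ 0.5545 -0.269   0.1736] [ 1.359e-01  9.907e-01 -7.000e-04  1.300e-03]
```

View pics/w4.png

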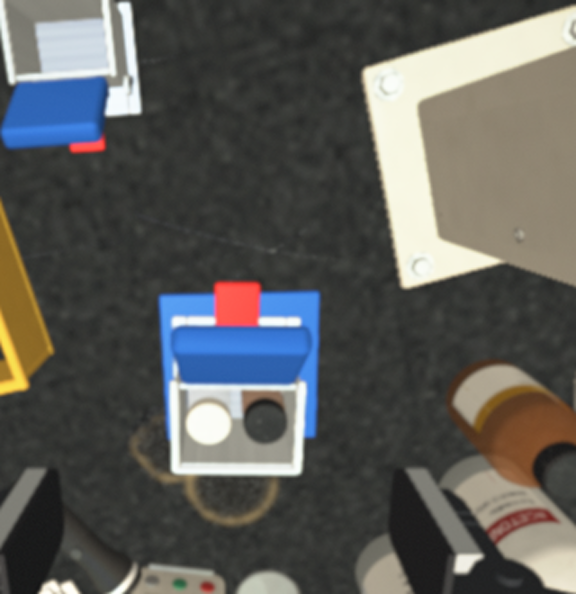

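The wrist view shows the handle end between (173,335) and (311,335), the vials at (208,422) and (265,421), and the red tab at (238,302). The post foot at (385,180) is clear.

Run:
```python
from h import *
w=load('wrist4')
f=lambda *p:[(a/1.8+190,b/1.8) for a,b in p]
c,s=np.cos(-.274),np.sin(-.274); u=np.array([c,s]); v=np.array([-s,c]); T=np.array([.5545,-.269])
for n,p,z,x in [('end front edge',((175,352),(309,350)),.127,-.0553),('end rear edge',((174,330),(311,330)),.119,-.0668),('rim',((172,473),(302,472)),.076,.029),('flange',((171,319),(300,319)),.007,-.040),('tab',((215,283),(260,283)),.0255,-.064)]:
    P=onz(w,f(*p),z)[:,:2]; m=P.mean(0); d=P[1]-P[0]; o=m-x*u
    print(n,'len',np.linalg.norm(d).round(4),'head',np.arctan2(-d[0],d[1]).round(3),'origin',o.round(4),'hand in cup frame',((T-o)@u).round(4),((T-o)@v).round(4))
```

```text
end front edge len 0.056 head -0.256 origin [ 0.6015 -0.2743] hand in cup frame -0.0467 -0.0076
end rear edge len 0.0585 head -0.271 origin [ 0.606  -0.2752] hand in cup frame -0.0513 -0.008
rim len 0.0716 head -0.262 origin [ 0.6035 -0.2753] hand in cup frame -0.0488 -0.0072
flange len 0.0808 head -0.271 origin [ 0.6032 -0.2755] hand in cup frame -0.0486 -0.0069
tab len 0.0261 head -0.271 origin [ 0.6011 -0.2743] hand in cup frame -0.0463 -0.0076
```

Request:
drive_tool([
  {"hand":100,"x":0,"y":0,"z":-3,"twist":0},
  {"hand":100,"x":0,"y":0,"z":-3,"twist":0},
  {"hand":100,"x":0,"y":0,"z":-2,"twist":0},
  {"hand":100,"x":0,"y":0,"z":-1.6,"twist":0},
  {"hand":100,"x":0,"y":0,"z":0,"twist":0},
  {"hand":100,"x":0,"y":0,"z":0,"twist":0},
], newtons=110)

```text
t: 5.17
eef_pos: [0.5546, -0.2686, 0.0767]
tcp_rot: [0.136, 0.991, -0.0, 0.001]
wrist_force: [0.5, -0.1, -0.1]
finger_gap: 1.002
grip_force: 0.0
```

Request:
drive_tool([
  {"hand":85,"x":0,"y":0,"z":0,"twist":0},
  {"hand":78,"x":0,"y":0,"z":0,"twist":0},
  {"hand":72,"x":0,"y":0,"z":0,"twist":0},
  {"hand":66,"x":0,"y":0,"z":0,"twist":0},
  {"hand":50,"x":0,"y":0,"z":0,"twist":0},
  {"hand":40,"x":0,"y":0,"z":0,"twist":0},
  {"hand":40,"x":0,"y":0,"z":0,"twist":0},
  {"hand":40,"x":0,"y":0,"z":0,"twist":0},
], newtons=110)

```text
t: 5.83
eef_pos: [0.5548, -0.2694, 0.077]
tcp_rot: [0.135, 0.991, -0.001, 0.001]
wrist_force: [-1.2, -1.8, 5.0]
finger_gap: 0.398
grip_force: 3.1
```

Run:
```python
from h import *
s=env.sense(); print({k:np.round(v,3).tolist() for k,v in s.items() if k not in('qd','effort')})
```

```text
{'t': 5.833, 'q': [-0.616, 0.276, 1.814, -0.001, 1.048, -1.914], 'eef_pos': [0.555, -0.269, 0.077], 'tcp_rot': [0.135, 0.991, -0.001, 0.001], 'wrist_force': [-1.2, -1.833, 5.003], 'torque': [-0.4, 0.17, 0.044], 'grip_force': 3.071, 'finger_gap': 0.398}
```

Run:
```python
from h import *
w=shot('wrist','wrist5'); s=shot('side','side5')
a=cv2.resize(w['frame'][100:400,160:480],(560,525)); b=cv2.resize(s['frame'][110:260,260:420],(560,525))
cv2.imwrite('pics/p5.png',cv2.resize(np.hstack([a,b])[:,:,::-1],(800,375)))
```

```text
(no output)
```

View pics/p5.png

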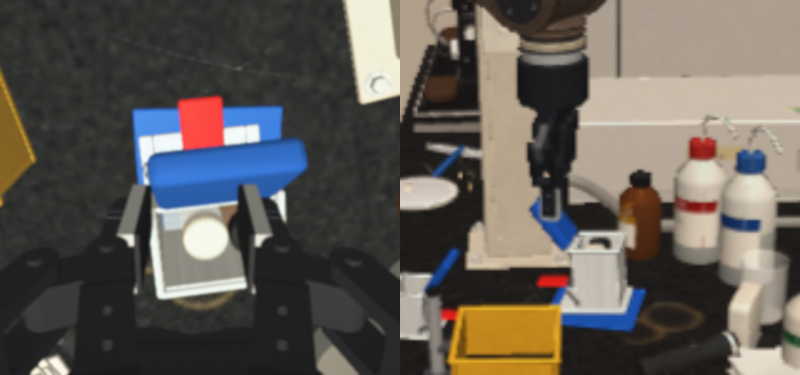

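The right finger at (255,220) sits in front of the handle instead of on its edge. The pads were too high, slid off, and yawed the cup slightly; it is still upright. I open, rise and re-measure.

Request:
drive_tool([
  {"hand":45,"x":0,"y":0,"z":0,"twist":0},
  {"hand":60,"x":0,"y":0,"z":1.5,"twist":0},
  {"hand":80,"x":0,"y":0,"z":2.5,"twist":0},
  {"hand":100,"x":0,"y":0,"z":3,"twist":0},
  {"hand":100,"x":0,"y":0,"z":3,"twist":0},
  {"hand":100,"x":0,"y":0,"z":0,"twist":0},
  {"hand":100,"x":0,"y":0,"z":0,"twist":0},
  {"hand":100,"x":0,"y":0,"z":0,"twist":0},
])

```text
t: 6.6
eef_pos: [0.5532, -0.2672, 0.1738]
tcp_rot: [0.135, 0.991, 0.001, -0.001]
wrist_force: [0.0, -0.4, -0.1]
finger_gap: 1.0
grip_force: 0.0
```

Run:
```python
from h import *
s=env.sense(); print(s['t'],s['eef_pos'].round(4),s['tcp_rot'].round(4),s['finger_gap'])
w=shot('wrist','wrist6')
c=w['frame'][0:330,190:510]; cv2.imwrite('pics/w6.png',cv2.resize(c[:,:,::-1],None,fx=1.8,fy=1.8,interpolation=cv2.INTER_CUBIC))
```

```text
6.6 [ 0.5532 -0.2672  0.1738] [ 1.354e-01  9.908e-01  9.000e-04 -1.200e-03] 1.0003843858320685
```

View pics/w6.png

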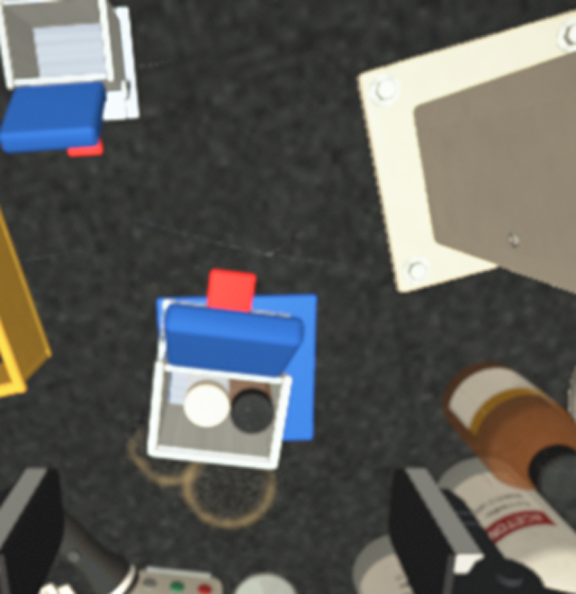

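I have now viewed more pictures than the 10 allowed, so from here I measure by number only. This one shows the handle's rear edge from (169,306) to (303,320), rim corners at (149,456) and (277,468), and the tab end from (209,269) to (257,273).

Run:
```python
from h import *
w=load('wrist6')
f=lambda *p:[(a/1.8+190,b/1.8) for a,b in p]
P=onz(w,f((149,457),(277,469)),.076)[:,:2]; Q=onz(w,f((209,269),(257,273)),.0255)[:,:2]; ax=P.mean(0)-Q.mean(0); print('axis',np.arctan2(ax[1],ax[0]),np.linalg.norm(ax),'exp .093')
th=np.arctan2(ax[1],ax[0]); c,s=np.cos(th),np.sin(th); u=np.array([c,s]); v=np.array([-s,c]); T=env.sense()['eef_pos'][:2]
for n,p,z,x in [('end front edge',((170,330),(300,345)),.127,-.0553),('end rear edge',((169,306),(303,320)),.119,-.0668),('rim',((149,457),(277,469)),.076,.029),('tab',((209,269),(257,273)),.0255,-.064)]:
    P=onz(w,f(*p),z)[:,:2]; m=P.mean(0); d=P[1]-P[0]; o=m-x*u
    print(n,'len',np.linalg.norm(d).round(4),'head',np.arctan2(-d[0],d[1]).round(3),'origin',o.round(4),'hand in cup frame',((T-o)@u).round(4),((T-o)@v).round(4))
print('mat',onz(w,f((157,298),(316,295),(312,438)),.004))
```

```text
axis -0.38516884787179795 0.0974433523115241 exp .093
end front edge len 0.0544 head -0.391 origin [ 0.5917 -0.2793] hand in cup frame -0.0406 -0.0032
end rear edge len 0.0571 head -0.378 origin [ 0.5943 -0.2808] hand in cup frame -0.0436 -0.0027
rim len 0.0703 head -0.376 origin [ 0.5936 -0.281 ] hand in cup frame -0.0431 -0.0024
tab len 0.0278 head -0.354 origin [ 0.5895 -0.2793] hand in cup frame -0.0386 -0.0024
mat [[ 0.53732867 -0.30611532  0.004     ]
 [ 0.56207353 -0.20996843  0.004     ]
 [ 0.6574649  -0.2342212   0.004     ]]
```

Run:
```python
from h import *
s=load('side5')
def ony(uv,y):
    o,d=ray(s,[uv]); return (o+d[0]*(y-o[1])/d[0][1]).round(4)
g=lambda a,b:(260+(a-400)/2.5,110+b/2.5)
for n,p,y in [('tip L',(541,218),-.285),('tip R',(557,218),-.285),('handle top front',(543,198),-.29),('handle rear top',(530,210),-.29),('handle low front',(577,237),-.29)]: print(n,ony(g(*p),y))
im=s['frame'][180:215,300:345]; h=cv2.cvtColor(im,cv2.COLOR_RGB2HSV)
for r in range(0,35): print(180+r,''.join('B' if (95<h[r,c,0]<125 and h[r,c,1]>150) else ('k' if im[r,c].max()<75 else ('g' if im[r,c].max()<150 else '.')) for c in range(45)))
```

```text
tip L [ 0.5399 -0.285   0.114 ]
tip R [ 0.5572 -0.285   0.1135]
handle top front [ 0.5426 -0.29    0.139 ]
handle rear top [ 0.5283 -0.29    0.1256]
handle low front [ 0.5784 -0.29    0.0928]
180 ............kkkkkg.gkkkkkkgg.................
181 ............gkkkkkkkkkkkkkkg...gg............
182 ............gkkkkkkkkkkkkkkgggg...g..........
183 ............gkkkkkkkkkkkkkkkggggggggg........
184 .............ggkkkkkkkkkkkkgggggggggggg......
185 ................kkkkkkkkkkkg...ggggggggg.....
186 ................gkkkkkggkkkg.....ggggggggg...
187 ................gkkkkkggkkkg.......gggggggg..
188 ...............ggkkkkkggkkkg........ggggggggg
189 ..............gggkkkkkggkkkg..........ggggggg
190 ..............gggkkkkkggkkkg...........gggggg
191 .............gB.gkkkkkgggkkgggggggkkkkkkkgggg
192 ............gBB.gkkkkkgggkkkkkkkkkkkkkkkkkggg
193 ...........gBBB.gkkkkkgggkkkkkkkkkkkkkkkkkkkg
194 ............gBB.gkkkkkgggBkkkkkkkkkkkkkkkkkkk
195 ............gBBggkkkkkgggBBkkkkkkkkkkkkkkkkkk
196 .............gBgggkkkkgggBBkkkkkkkkkkkkkkkkkk
197 ..............gBggggggggBBBBkkkkkkkkkkkkkkkkk
198 ...............gBBg.gggBBBBBBkkkkkkkkkkkkkkkk
199 ................gBBBBBBBBBBBBBkkkkkkkkkkkkkkk
200 ................gBBBBBBBBBBBBBkkkkkkkkkkkkkkk
201 .................gBBBBBBBBBBBBBkkkkkkkkkkkkkk
202 ..................gBBBBBBBBBBBBgggggggggggggg
203 ...................gBBBBBBBBBBgg.............
204 ....................gBBBBBBBBggg.............
205 ....................gBBBBBBBBg.......ggkkkgg.
206 .....................gBBBBBBg...g...kkkkkkkkg
207 ......................gBBBBB....g...gggggkkkg
208 .......................gBBB....gg........gkkg
209 ........................ggg...............gg.
210 .........................g...................
211 ...........................gg................
212 ............................g................
213 ............................g................
214 .............................................
```

The side view puts the real fingertips about 2 cm above the nominal TCP, so I go lower: TCP z about 0.061, centred on the handle, yaw -0.38.

Request:
drive_tool([
  {"hand":100,"x":-0.9,"y":0.3,"z":0,"twist":-0.1},
  {"hand":100,"x":0,"y":0,"z":-2,"twist":0},
  {"hand":100,"x":0,"y":0,"z":-3,"twist":0},
  {"hand":100,"x":0,"y":0,"z":-3,"twist":0},
  {"hand":100,"x":0,"y":0,"z":-2,"twist":0},
  {"hand":100,"x":0,"y":0,"z":-1.3,"twist":0},
  {"hand":100,"x":0,"y":0,"z":0,"twist":0},
  {"hand":100,"x":0,"y":0,"z":0,"twist":0},
])

```text
t: 7.32
eef_pos: [0.5442, -0.2645, 0.061]
tcp_rot: [0.185, 0.983, 0.001, -0.001]
wrist_force: [-0.1, -0.2, 0.3]
finger_gap: 0.999
grip_force: 0.0
```

Request:
drive_tool([
  {"hand":85,"x":0,"y":0,"z":0,"twist":0},
  {"hand":78,"x":0,"y":0,"z":0,"twist":0},
  {"hand":72,"x":0,"y":0,"z":0,"twist":0},
  {"hand":66,"x":0,"y":0,"z":0,"twist":0},
  {"hand":62,"x":0,"y":0,"z":0,"twist":0},
  {"hand":62,"x":0,"y":0,"z":0,"twist":0},
], newtons=30)

```text
t: 7.82
eef_pos: [0.5461, -0.2655, 0.0645]
tcp_rot: [0.185, 0.983, -0.0, 0.001]
wrist_force: [-0.3, 1.6, 6.1]
finger_gap: 0.694
grip_force: 33.4
```

Run:
```python
from h import *
s=env.sense(); print({k:np.round(v,3).tolist() for k,v in s.items() if k not in('qd','effort')})
sd=shot('side','side7'); w=shot('wrist','wrist7')
im=sd['frame'][180:215,300:345]; h=cv2.cvtColor(im,cv2.COLOR_RGB2HSV)
for r in range(5,32): print(180+r,''.join('B' if (95<h[r,c,0]<125 and h[r,c,1]>150) else ('k' if im[r,c].max()<75 else ('g' if im[r,c].max()<150 else '.')) for c in range(45)))
```

```text
{'t': 7.817, 'q': [-0.62, 0.273, 1.844, 0.0, 1.022, -1.819], 'eef_pos': [0.546, -0.266, 0.065], 'tcp_rot': [0.185, 0.983, -0.0, 0.001], 'wrist_force': [-0.282, 1.604, 6.093], 'torque': [0.366, 0.054, 0.078], 'grip_force': 33.367, 'finger_gap': 0.694}
185 .....gkkkkkkkkkkkkkkkkkkkkg....ggggggggg.....
186 .....gkkkkkkkkkkkkkkkkkkkkg......ggggggggg...
187 ......kkkkkkkkkkkkkBkkkkkkg........gggggggg..
188 .......ggkkkkkkkkkBBBkkkkkg.........ggggggggg
189 .........gkkkkkkkggBBkkkkkg...........ggggggg
190 ..........gkkkkkgggBBBkkkkkg...........gggggg
191 ..........gkkkkkgggBBBBkkkkgggggggkkkkkkkgggg
192 ..........gkkkkkgggBBBBkkkkkkkkkkkkkkkkkkkggg
193 ..........gkkkkkgggBBBBBkkkkkkkkkkkkkkkkkkkkg
194 ..........gkkkkkgggBBBBBBkkkkkkkkkkkkkkkkkkkk
195 ..........gkkkkkgggBBBBBBkkkkkkkkkkkkkkkkkkkk
196 ..........BkkkkkgggBBBBBBBkkkkkkkkkkkkkkkkkkk
197 ..........gkkkkkgggBBBBBBBBkkkkkkkkkkkkkkkkkk
198 ..........gkkkkkgggBBBBBBBBkkkkkkkkkkkkkkkkkk
199 ...........kkkkkgggBBBBBBBBBkkkkkkkkkkkkkkkkk
200 ...........gkkkkgggBBBBBBBBBBkkkkkkkkkkkkkkkk
201 ...........ggggggggBBBBBBBBBBkkkkkkkkkkkkkkkk
202 .............gggggBBBBBBBBBBBBkkkkkkkkkkkkkkk
203 ..............BBBBBBBBBBBBBBBBBkkkkkkkkkkkkkk
204 ..............gBBBBBBBBBBBBBBBBkggggggkkkkkkk
205 ...............gBBBBBBBBBBBBBBkg......ggggggg
206 ...............gBBBBBBBBBBBBggg..............
207 ................gBBBBBBBBBBg....g............
208 .................gBBBBBBBBB....g...ggkkkgg...
209 ..................gBBBBBBBg...gg..gkkkkkkkg..
210 ..................gBBBBBBg...ggg..gkkkkkkkg..
211 ...................gBBBBg....ggg...gggkkkkg..
```

Now the gap is 59 mm with force on the pads, so the handle's width is gripped. I tighten and lift a little.

Request:
drive_tool([
  {"hand":55,"x":0,"y":0,"z":0,"twist":0},
  {"hand":55,"x":0,"y":0,"z":0,"twist":0},
  {"hand":55,"x":0,"y":0,"z":0,"twist":0},
  {"hand":55,"x":0,"y":0,"z":0.5,"twist":0},
  {"hand":55,"x":0,"y":0,"z":0.5,"twist":0},
  {"hand":55,"x":0,"y":0,"z":0.5,"twist":0},
  {"hand":55,"x":0,"y":0,"z":0,"twist":0},
  {"hand":55,"x":0,"y":0,"z":0,"twist":0},
], newtons=115)

```text
t: 8.58
eef_pos: [0.5449, -0.2651, 0.0774]
tcp_rot: [0.185, 0.983, -0.0, -0.0]
wrist_force: [-0.5, -0.4, -2.6]
finger_gap: 0.668
grip_force: 122.3
```

```bash
cat >> h.py <<'E'
def red(c,box,lo=10):
    h=cv2.cvtColor(c['frame'],cv2.COLOR_RGB2HSV); m=((h[...,0]<6)|(h[...,0]>174))&(h[...,1]>170)&(h[...,2]>100)
    n,l,st,ce=cv2.connectedComponentsWithStats(m.astype(np.uint8))
    return [(st[i].tolist(),ce[i].round(1).tolist()) for i in range(1,n) if st[i,4]>lo and box[0]<ce[i][0]<box[1] and box[2]<ce[i][1]<box[3]]
def amap(c,r0,r1,c0,c1,step=1):
    im=c['frame']; h=cv2.cvtColor(im,cv2.COLOR_RGB2HSV)
    for r in range(r0,r1,step):
        s=''
        for k in range(c0,c1,step):
            H,S,V=[int(a) for a in h[r,k]]
            s+='B' if 95<H<125 and S>150 else 'R' if (H<6 or H>174) and S>170 and V>100 else 'Y' if 15<H<30 and S>170 and V>100 else 'k' if V<60 else 'g' if V<140 else 'W' if V>185 else '.'
        print(r,s)
E
python3 - <<'E'
from h import *
s=env.sense(); print({k:np.round(v,3).tolist() for k,v in s.items() if k not in('qd','effort')})
sd=shot('side','side8'); amap(sd,175,245,295,365)
E
```

```text
{'t': 8.583, 'q': [-0.62, 0.256, 1.839, -0.0, 1.047, -1.819], 'eef_pos': [0.545, -0.265, 0.077], 'tcp_rot': [0.185, 0.983, -0.0, -0.0], 'wrist_force': [-0.483, -0.422, -2.559], 'torque': [0.039, 0.058, -0.025], 'grip_force': 122.339, 'finger_gap': 0.668}
175 W.........kkkkkkkkkkkkkkkkkkkkkgg.....................................
176 ..........kkkkkkkkkkkkkkkkkkkkg.......................................
177 W.........gkkkkkkgkkkkkkkkkkkkgg......................................
178 .W.........kkkkkg.kkkkkkkkkkkkkg...........................gkkg.......
179 WW.........kkkkkggkkkkkkkkkkkkkg.........................gkkkkkkkg....
180 W..........kkkkkkkkkkkkkkkkkkkkg.........................kkkkkkkkg....
181 W..........kkkkkkkkkkkkkkkkkkkkg.........................kkkkkkkkg....
182 W..........kkkkkkkkkkkkkkkkkkkkggg.......................kkkkkkkkg....
183 W..........gkkkkkkkkkkkBBkkkkkkggggggg...................gkkkkkkkg....
184 W...........gggkkkkkkkgBBkkkkkkgggggggggg................gkkkkkkkg....
185 WW.............kkkkkkgggBBkkkkkg....ggggggg............gggggggggggg...
186 W..............k
[... 3704 characters left out ...]
WWWW.BBBBBBBBBBgkggkkkkkk
236 YYYYYYYYYYYYYYYYYYYYYYYYYYYYYgBBBBBBB....WWWWWWW.BBBBBBBBBBBkgggkkkkkk
237 YYYYYYYYYYYYYYYYYYYYYYYYYYYYYgBBBBBBBBBBBBB.....BBBBBBBBBBBBgggggkkkkk
238 YYYYYYYYYYYYYYYYYYYYYYYYYYYYYgBBBBBBBBBBBBBBBBBBBBBBBBBBBBBggggggkkkkk
239 YYYYYYYYYYYYYYYYYYYYYYYYYYYYYgBBBBBBBBBBBBBBBBBBBBBBBBBBBBBkkkkggggkkk
240 YYYYYYYYYYYYYYYYYYYYYYYYYYYYYYkgBBBBBBBBBBBBBBBBBBBBBBBBBBBkkkkkgggggg
241 YYYYYYYYYYYYYYYYYYYYYYYYYYYYYYkkkkkkkkkkkkgBBBBBBBBBBBBBBBgkkkkkkkgggg
242 YYYYYYYYYYYYYYYYYYYYYYYYYYYYYYkkkkkkkkkkkkkkkkkkkkkkkgBBBBkkkkkkkkkggg
243 YYYYYYYYYYYYYYYYYYYYYYYYYYYYYYkkkkkkkkkkkkkkkkkkkkkkkkkkkkkkkkkkkkkkgg
244 YYYYYYYYYYYYYYYYYYYYYYYYYYYYYYkkkkkkkkkkkkkkkkkkkkkkkkkkkkkkkkkkkkkggg
```

The cup is off the mat, weight about 2.6 N, and its sides look vertical in the side view. I lift to travel height and check.

Request:
drive_tool([
  {"hand":55,"x":0,"y":0,"z":1,"twist":0},
  {"hand":55,"x":0,"y":0,"z":2,"twist":0},
  {"hand":55,"x":0,"y":0,"z":2,"twist":0},
  {"hand":55,"x":0,"y":0,"z":2,"twist":0},
  {"hand":55,"x":0,"y":0,"z":2,"twist":0},
  {"hand":55,"x":0,"y":0,"z":1,"twist":0},
  {"hand":55,"x":0,"y":0,"z":0,"twist":0},
  {"hand":55,"x":0,"y":0,"z":0,"twist":0},
])

```text
t: 9.3
eef_pos: [0.5451, -0.2651, 0.1777]
tcp_rot: [0.185, 0.983, -0.0, 0.0]
wrist_force: [-0.2, 0.3, -3.3]
finger_gap: 0.665
grip_force: 122.7
```

Run:
```python
from h import *
s=env.sense(); print({k:np.round(v,3).tolist() for k,v in s.items() if k in('t','eef_pos','tcp_rot','wrist_force','grip_force','finger_gap')})
w=shot('wrist','wrist9'); sd=shot('side','side9')
for R in red(w,(0,640,0,400)): print('w',R)
for R in red(sd,(290,350,100,240)): print('s',R)
amap(w,140,330,230,410,3)
```

```text
{'t': 9.3, 'eef_pos': [0.545, -0.265, 0.178], 'tcp_rot': [0.185, 0.983, -0.0, 0.0], 'wrist_force': [-0.235, 0.343, -3.271], 'grip_force': 122.652, 'finger_gap': 0.665}
w ([224, 91, 18, 14, 64], [235.3, 99.1])
w ([298, 185, 35, 43, 1408], [315.4, 205.4])
w ([519, 328, 42, 34, 710], [541.3, 342.1])
s ([310, 184, 12, 5, 44], [316.4, 186.0])
140 kkkkkkkkkkkggkkkkkkkkkkkkkkkkkkkkkkkkkkkkkkkkkkkkkkkkkkkkkgW
143 kkkkkkkkkkkkkkkkkkkkkkkkkkkkkggkgggkgkkkkgkkkkkkkkkkkkkkkkgW
146 kkkkkkkkkkkkkkkkkkkkkgkkkkkkkkkkkggggkkkggkgkkkkkgkkkkkkkkkW
149 kkkkkkkkkkkkkkkkkkkkkkkkkkkkkkkkkkkkkkkkkkkkkkkkgggkkkkkkkkg
152 kkkkkkkkkkkkkkkkkkkkkkkkkkkkkkkkkkkkkkgkkkkkkkkkkkkkkgkkkkkg
155 kkkkkkkkkkkkkkkkkkkkkkkkkkkkkkkkkkkkkkgkkkkkkkkkkkkkkkkkkkkk
158 kkkkkgkkkkkkkkkkkkkkkkkkkkkkkkkkkkkkkkkkkkkkkkkkkkkkkkkkkkkk
161 kkkkkkkkkkkkkkkkkkkkkkkkkkkkkkgkkkkkkkkkkkggkkkkkkkkkkkkkkkk
164 kkkkkkkkkkkkkkkkkkkkkkkkkkkkgkkkkkkkkkkkkgggggkkkkkkkkkkkkkk
167 kkkkkkkkkkkkkkkkkkkkkkkkkkkkgkkkkgggBBBBBBBBBBkkkkkkkkkkkkkk
170 kkkkkkkkkkkkkkkggkkkkkkkggggBBBBBBBBBBBBBBBBBBkkkkkkkkkkkkkk
173 kkkkkkkkkkkkkkkkkgggBBBBBBBBBBBBBBBBBBBBB
[... 2699 characters left out ...]
.WWggg...WWWWWWWWWWWWWgggggggkgggggWWWkkkkkkg.WWkk
302 .Wggkkkkkk.WWggg....WWWWWWWWWWWWgggggkkkkkgkgWWWkkkkkkg.Wgkk
305 kkkgkkkkkkgWWggg....WWWWWWWWWWWWgkgggkkkkkgggWWWkkkkkkgkkkkk
308 kkkgkkkkkkgWW.gg.....WWWWWWWWWW..gkggkkkkkgggWW.kkkkkkgkkkkk
311 kkkgkkkkkkgWWggg......WWWWWWWW...gggggggkkgg.WW.kkkkkkgkkkkk
314 kkkgkkkkgkgWWgg........WWWWW......gggggggg.g.WWgkkkkkkgkkkkk
317 kkkgkkkggggWW.g.....................gggg...g.WWgkkkkkkgkkkkk
320 kkkgkkkggggWW.g..............................WWgkkkkkkgkkkkk
323 kkkgkkkggggWW.g..............................WWgkkkkkkgkkkkk
326 kkkkkkkkgggWW.g..............................WWgkkkkkkkkkkkk
329 kkkkkkkkkggWW.g..............................WWgkkkkkkkkkkkk
```

Run:
```python
from h import *
w=load('wrist9'); sd=load('side9'); T=np.array([.5451,-.2651]); th=-.372
u=np.array([np.cos(th),np.sin(th)]); v=np.array([-u[1],u[0]])
print('tab tri',tri(w,(315.4,205.4),sd,(316.4,186.0)))
for z in(.135,.14,.145):
    P=onz(w,[(298.5,186),(333,186)],z)[:,:2]; print(z,'tab end in hand frame',((P.mean(0)-T)@u).round(4),((P.mean(0)-T)@v).round(4),'width',np.linalg.norm(P[1]-P[0]).round(4))
# side view: underside tilt: flange bottom row edges
amap(sd,172,212,300,360)
```

```text
tab tri (array([ 0.54157311, -0.26325917,  0.13832743]), np.float64(0.0018834131454661493))
0.135 tab end in hand frame -0.0169 0.0011 width 0.0253
0.14 tab end in hand frame -0.0184 0.0011 width 0.0247
0.145 tab end in hand frame -0.0198 0.0011 width 0.0241
172 .................gBBBBBg.WWWggg..gkkkkkkkgg..WWg............
173 ..................gBBBg.WWWggg..W.ggggkkkg..WW.g............
174 .................W.ggg.WWWggg.WWWWWWWWgkkg.WW.gg............
175 ......................WWW....WWWWWWWWWgkkg.W.ggg............
176 .................W....g...WWWWWWWWWWWW.gg.W.gggg............
177 ..................................WWWWWWWW.ggggg............
178 .............g....W.gg....................gggggg......gkkg..
179 ..................W.kkg...................ggggggg...gkkkkkkk
180 .................WW.kkg...................ggggggg...kkkkkkkk
181 ................W.W.kkg...................ggggggg...kkkkkkkk
182 ....................kkg...................ggggggg...kkkkkkkk
183 ............WWW.....kkg...................gggggg....gkkkkkkk
184 ............WRRRR.W.RRg...................ggggg.....gkkkk
[... 1058 characters left out ...]
............gg..WWWWWWWWWWWWWWWWWWgkkg...WW.gggggg
202 .....................WWWWWWgkgggg..WWWWWWWW.kkkg...WW.gggggg
203 .............W.......WWWWWWgkkkkkkkkgggg...kkkkg...WW.gggggg
204 .....................WWWWWW.kkkkkkkkkkkkkkkkkkkg...WW.gggggg
205 WW....WW.............WWWWWW.kkkkkkkkkkkkkkkkkkkg...WW.gggggg
206 ....................WWWWWWW.kkkkkkkkkkkkkkkkkkkg...WW.gggggg
207 ....................WWWWWWW.kkkkkkkkkkkkkkkkkkkgg..WW.gggggg
208 ....................WWWWWWW.kkkkkkkkkkkkkkkkkkkkgg....gggggg
209 ....................WWWWWWW.kkkkkkkkkkkkkkkkkkkkkggggggggggg
210 .....................WWWWWW.kkkkkkkkkkkkkkkkkkkkkkgggggggggg
211 ....................WWWWWWW.kkkkkkkkkkkkkkkkkkkkkkgggggggggg
```

The wrist view confirms the cup is held square, both vials are inside, and the tab is at z≈0.138. I carry it over the bin while turning it to the bin's heading.

Request:
drive_tool([
  {"hand":55,"x":-1.2,"y":-2.1,"z":0,"twist":0.043},
  {"hand":55,"x":-1.2,"y":-2.1,"z":0,"twist":0.043},
  {"hand":55,"x":-1.2,"y":-2.1,"z":0,"twist":0.043},
  {"hand":55,"x":-1.2,"y":-2.1,"z":0,"twist":0.043},
  {"hand":55,"x":-1.2,"y":-2.1,"z":0,"twist":0.043},
  {"hand":55,"x":-1.2,"y":-2.1,"z":0,"twist":0.043},
  {"hand":55,"x":-1.2,"y":-2.1,"z":0,"twist":0.043},
  {"hand":55,"x":-1.2,"y":-2.1,"z":0,"twist":0.043},
])

```text
t: 10.07
eef_pos: [0.4476, -0.4332, 0.1751]
tcp_rot: [0.013, 1.0, 0.001, -0.001]
wrist_force: [0.3, 0.8, -2.1]
finger_gap: 0.664
grip_force: 122.8
```

Request:
drive_tool([
  {"hand":55,"x":0,"y":0,"z":0,"twist":0},
  {"hand":55,"x":0,"y":0,"z":0,"twist":0},
  {"hand":55,"x":0,"y":0,"z":0,"twist":0},
])

```text
t: 10.32
eef_pos: [0.4486, -0.4321, 0.1758]
tcp_rot: [0.014, 1.0, 0.001, -0.001]
wrist_force: [0.3, 0.1, -1.8]
finger_gap: 0.667
grip_force: 123.0
```

Run:
```python
from h import *
s=env.sense(); print({k:np.round(v,4).tolist() for k,v in s.items() if k in('t','eef_pos','tcp_rot','wrist_force','grip_force','finger_gap')}); q=s['tcp_rot']; print('heading',2*np.arctan2(q[1],q[0])-np.pi)
w=shot('wrist','wrist10'); sd=shot('side','side10')
print('post top px',proj(w,[.434,-.434,.11]),'bin rim',proj(w,[(.504+a*.05,-.436+b*.055,.06) for a,b in((-1,-1),(-1,1),(1,1),(1,-1))]).round(0).tolist())
for R in red(w,(200,450,100,300)): print('w',R)
for R in red(sd,(200,350,100,290)): print('s',R)
amap(w,120,260,200,440,4)
amap(sd,190,250,255,330,1)
```

```text
{'t': 10.3167, 'eef_pos': [0.4486, -0.4321, 0.1758], 'tcp_rot': [0.0143, 0.9999, 0.0014, -0.0007], 'wrist_force': [0.2615, 0.059, -1.7765], 'grip_force': 123.0221, 'finger_gap': 0.6674}
heading -0.02856491511675996
post top px [[311.31995005 180.806658  ]] bin rim [[254.0, 189.0], [367.0, 186.0], [365.0, 276.0], [262.0, 278.0]]
w ([412, 151, 7, 17, 84], [415.2, 160.4])
w ([297, 184, 37, 44, 1465], [315.2, 205.0])
s ([270, 210, 15, 6, 80], [276.9, 212.3])
s ([277, 234, 5, 4, 20], [279.0, 235.5])
120 kkkkkkkkkkkkkkkkkkkkkkkkkkgkgkkkkkkkkkkkkkkkkkkkkk.W...WWWWW
124 kkkgggkkkkkgkkkkkkkkkkkkkkgkkkkgkkkkkkkkkkkkkkkkkkWW...WWWWW
128 kkkgkkkkkkkkkkkkkkkkkkkkkkkkkkkkggkkkkkkkkkkkkkkkkW...WWWWWW
132 kkkkkkkkkkkkkkkkkkkkkkkgggkkkkkkkkkkkkkkkkkkkgkkkgW...WWWWWW
136 kkkkkkkkkkkkkkkkkkkkkkkggkkkkkkkkkkkkkkkkkkkkgkkk.WWWWWW....
140 kkkkkkkkkkkgkkkkkkkkkkkgggggggggggkkkkkkkkkkkkkkkWWWWWggWWWW
144 kkkkkkkkkkkkkkkkkkkkkkggggggggggggkkkkkkkkkkkkkkk..WWWWBBBB.
148 kkkkkkkkkkkkgkkkkkkkkkggggggggggggkkkkkkkkkkkkkkkkkkkggBBBBB
152 kkkkkkkkkkkkkkkkkkkkkgggggggggggggkkkkkkkkkkkkkkkkkgkkRBBBBB
156 ggggggkkkgk
[... 5774 characters left out ...]
gggggggkkkkYYYYYYYYYYYYYYYYYYYYYYYYYYYYYYYYYYYYYYYYYYYYkkkkk
242 gW..........ggggggggggkkkkYYYYYYYYYYYYYYYYYYYYYYYYYYYYYYYYYYYYYYYYYYYYkkkkk
243 WWWWWWWWWWW...W..gggggkkkkYYYYYYYYYYYYYYYYYYYYYYYYYYYYYYYYYYYYYYYYYYYYkkkkk
244 WWWWWWWWWWWWWWWW.gg.ggkkkgYYYYYYYYYYYYYYYYYYYYYYYYYYYYYYYYYYYYYYYYYYYYkkkkk
245 kkkggggg.WWWWWWW.gg.ggkkkgYYYYYYYYYYYYYYYYYYYYYYYYYYYYYYYYYYYYYYYYYYYYkkkkk
246 kkkkkkkkkkkkkkkgggg.ggggggYYYYYYYYYYYYYYYYYYYYYYYYYYYYYYYYYYYYYYYYYYYYkkkkk
247 kkkkkkkkkkkkkkkkggg.ggggg.YYYYYYYYYYYYYYYYYYYYYYYYYYYYYYYYYYYYYYYYYYYYkkkkk
248 kkkkkkkkkkkkkkkkgggggggggYYYYYYYYYYYYYYYYYYYYYYYYYYYYYYYYYYYYYYYYYYYYYkkkkk
249 kkkkkkkkkkkkkkkkgggggggggYYYYYYYYYYYYYYYYYYYYYYYYYYYYYYYYYYYYYYYYYYYYYkkkkk
```

The post's dark top, at (312,178) in the wrist view, lies just beyond the tab end as predicted. I shift 3 mm in -y and lower until force appears.

Request:
drive_tool([
  {"hand":55,"x":0,"y":-0.3,"z":-0.8,"twist":0},
  {"hand":55,"x":0,"y":0,"z":-0.9,"twist":0},
  {"hand":55,"x":0,"y":0,"z":-0.9,"twist":0},
  {"hand":55,"x":0,"y":0,"z":0,"twist":0},
  {"hand":55,"x":0,"y":0,"z":0,"twist":0},
])

```text
t: 10.83
eef_pos: [0.4487, -0.4351, 0.1501]
tcp_rot: [0.014, 1.0, 0.001, -0.001]
wrist_force: [-0.9, 0.9, -2.6]
finger_gap: 0.665
grip_force: 122.9
```

Request:
drive_tool([
  {"hand":55,"x":0,"y":0,"z":-0.3,"twist":0},
  {"hand":55,"x":0,"y":0,"z":-0.3,"twist":0},
  {"hand":55,"x":0,"y":0,"z":0,"twist":0},
])

```text
t: 11.08
eef_pos: [0.4493, -0.4361, 0.1458]
tcp_rot: [0.014, 1.0, -0.0, 0.0]
wrist_force: [0.9, 1.1, 1.5]
finger_gap: 0.665
grip_force: 123.5
```

Run:
```python
from h import *
s=env.sense(); print({k:np.round(v,4).tolist() for k,v in s.items() if k in('t','eef_pos','tcp_rot','wrist_force','torque','grip_force','finger_gap')})
w=shot('wrist','wrist11')
for R in red(w,(200,450,100,300)): print('w',R)
amap(w,164,264,240,390,3)
```

```text
{'t': 11.0833, 'eef_pos': [0.4493, -0.4361, 0.1458], 'tcp_rot': [0.0139, 0.9999, -0.0001, 0.0003], 'wrist_force': [0.8677, 1.0616, 1.5057], 'torque': [0.2472, 0.103, -0.0239], 'grip_force': 123.5435, 'finger_gap': 0.6654}
w ([425, 153, 10, 21, 145], [429.9, 164.7])
w ([297, 185, 37, 44, 1426], [315.3, 205.8])
164 kkkkkkkkkkkkkkkkkg.W.ggggggggg.Wggkkkkkkkkkkkkkkkk
167 kkkkkkkkkkkkkkkkkgggggggggggggggggkkkkkkkkkkkkkkkk
170 kkkkkkkkkkkkkkkkkgggggggggggggggggkkkkkkkkkkkkkkkk
173 kkkkkkkkkkkkkkkkkgggggggggggggggggkkkggkkkkkkkkkkk
176 kkkkkkkkggggggggggggggggggggggggggkkkggkkkkkkkkkkk
179 kkkkkkkgYYYYYYYYYYYYYYggkkkg.YYYYYYYYYYYYYYkkkkkkk
182 kkkkkkkgYYYYYYYYYYYYYYgkkkkkgYYYYYYYYYYYYYYgkkkkkk
185 kkkkkkgYYYYYYYYYYYYY..ggggRR...YYYYYYYYYYYYYkkkkkk
188 kkkkkgYYYYYYYYYYYYYWRRRRRRRRRRRRYYYYYYYYYYYYgkkkkk
191 kkkgYYYYYYYYYYYYYYYWRRRRRRRRRRRRYYYYYYYYYYYYYggkkk
194 kkk.YYYYYYYYYYYYYYYWRRRRRRRRRRRWYYYYYYYYYYYYYYYgkk
197 kkk.YYYYYYYYYYYYYYYWRRRRRRRRRRRWYYYYYYYYYYYYYYYgkk
200 kkk.YYYYYggggggggggRRRRRRRRRRRRRgggggggggYYYYYYgkk
203 kkkgYYYYYgkkkkkkkkkRRRRRRRRRRRRRkkkkkkkkkYYYYYYkkk
206 kkkgYYYYYgggggg
[... 380 characters left out ...]
WWWWWWWWWWWRRRRRRRRWWWWWWWWWWWWW.YYYgkkk
230 kkkkYYYYY.WWWWWWW.WW...gggggg......WWW.WWW.YYYgkkk
233 kkkkYYYYg..W....ggggggggggggggggggg......W.YYYgkkk
236 kkkkYYYY.WW.....ggggggggggggggggggg.....WWWYYYgkkk
239 kkkkYYYYgWW.....ggggggggggggggggggg.....WW.YYYgkkk
242 kkkkYYWgg.Wggggggggggggggggggggggggggggg.Wg.WWgkkk
245 kkkkggBBBBBBBBBBBBBBBBBBBBBBBBBBBBBBBBBBBBBBBBBkkk
248 kkkgBBBBBBBBBBBBBBBBBBBBBBBBBBBBBBBBBBBBBBBBBBBgkg
251 gggBBBBBBBBBBBBBBBBBBBBBBBBBBBBBBBBBBBBBBBBBBBBBgg
254 gggBBBBBBBBBBBBBBBBBBBBBBBBBBBBBBBBBBBBBBBBBBBBBgg
257 gggBBBBBBBBBBBBBBBBBBBBBBBBBBBBBBBBBBBBBBBBBBBBBgg
260 gggBBBBBBBBBBBBBBBBBBBBBBBBBBBBBBBBBBBBBBBBBBBBBgg
263 gggBBBBBBBBBBBBBBBBBBBBBBBBBBBBBBBBBBBBBBBBBBBBBgg
```

The tab has met the post, with force rising about 4 N. I press about 11 mm further.

Request:
drive_tool([
  {"hand":55,"x":0,"y":0,"z":-0.3,"twist":0},
  {"hand":55,"x":0,"y":0,"z":-0.3,"twist":0},
  {"hand":55,"x":0,"y":0,"z":-0.3,"twist":0},
  {"hand":55,"x":0,"y":0,"z":-0.2,"twist":0},
  {"hand":55,"x":0,"y":0,"z":0,"twist":0},
  {"hand":55,"x":0,"y":0,"z":0,"twist":0},
  {"hand":55,"x":0,"y":0,"z":0,"twist":0},
  {"hand":55,"x":0,"y":0,"z":0,"twist":0},
])

```text
t: 11.8
eef_pos: [0.4496, -0.4372, 0.136]
tcp_rot: [0.014, 1.0, -0.001, 0.001]
wrist_force: [-0.3, 0.8, 5.3]
finger_gap: 0.664
grip_force: 124.0
```

Run:
```python
from h import *
s=env.sense(); print({k:np.round(v,4).tolist() for k,v in s.items() if k in('t','eef_pos','tcp_rot','wrist_force','torque','grip_force','finger_gap')})
w=shot('wrist','wrist12'); sd=shot('side','side12')
for R in red(w,(200,450,100,300)): print('w',R)
amap(w,168,330,240,390,4)
amap(sd,200,245,255,330,1)
```

```text
{'t': 11.8, 'eef_pos': [0.4496, -0.4372, 0.136], 'tcp_rot': [0.0139, 0.9999, -0.0014, 0.0008], 'wrist_force': [-0.3309, 0.8442, 5.3494], 'torque': [0.2429, 0.2431, 0.0231], 'grip_force': 124.003, 'finger_gap': 0.664}
w ([430, 153, 11, 23, 169], [435.3, 166.2])
w ([296, 192, 39, 39, 1295], [315.3, 210.4])
168 kkkkkkkkkkkkkgggggggggggggkkkkkkkkkkkk
172 kkkkkkkkkkkkkgggggggggggggkkkkkkkkkkkk
176 kkkkkkkkkkkkkgggggggggggggkkggkkkkkkkk
180 kkkkkkYY.ggg.....ggggggggggggggggkkkkk
184 kkkkkgYYYYYYYYYYYgkkkgYYYYYYYYYYYgkkkk
188 kkkkkYYYYYYYYYYYYkkkkkYYYYYYYYYYYYkkkk
192 kkkgYYYYYYYYYYY..RRRRR..YYYYYYYYYYgkkk
196 kk.YYYYYYYYYYYWRRRRRRRRRYYYYYYYYYYYYgk
200 kk.YYYYYYYYYYYYRRRRRRRRRYYYYYYYYYYYYgk
204 kkgYYYYkkkkkkkRRRRRRRRRRggggggggYYYYgk
208 kkgYYYgWWWWWWWWRRRRRRRRRWWWWWWWWYYYYgk
212 kkgYYYgWWWWWWWWRRRRRRRRRWWWWWWWWYYYYgk
216 kkgYYYYWWWWWWWWRRRRRRRRRWWWWWWWWYYYYgk
220 kkgYYYYWWWWWWWWRRRRRRRRWWWWWWWWWYYYYkk
224 ggkYYYYWWWWWWWWRRRRRRRRWWWWWWWWWYYYYkk
228 kkkYYYYWWWWWWWWRRRRRRRRWWWWWWWWWYYYYkk
232 kkkYYYg.W...ggggggggggggggg.....YYYYkk
236 kkkYYY.W....ggggggggggggggg...WW.YYYkk
240 kkkYYYYW....gggg
[... 3868 characters left out ...]
ggg.gg.RRRRRWWWWggg...WWWWWWWW....WWWWWW.WWWYYYYYYYYYYgBBBBB
237 kg.............ggg.gg.RRRRRWWWWW.gg..WWWWWWW....WWWWW.W.WWWYYYYYYYYYYgBBBBB
238 kg.............ggg.gg.W.kkg.WWWWWggg.WWWWWWWW....WWWWWW.WWWYYYYYYYYYYgBBBBB
239 kg..............gg.gg..gkkg.WWWWWWggg.WWWWWWW....WWWW.W.WWW.WYYYYYYYYgBBBBB
240 kg............gggggggggkkkg.WWWWWW.gg.WWW.WWW....WWWW.W.WWW.WWWYYYYYYYkBBBB
241 kg...........ggggg.gggkkkkgWWWWWWWWgg.WWWWWWW....WWWW.W..WW.WWWWWYYYYYkkkkk
242 gW..........gggggg..ggkkkkgWWWWW......WWWWWWWWWWWWWWWWW...WWWWWWWWYYYYkkkkk
243 WWWWWWWWWWW...W..g..ggkkkk.WWWWWWWWWWWWWWWWWWWWWWWWWWWWWWWWWWWWWWWYYYYkkkkk
244 WWWWWWWWWWWWWWWW.g..ggkkkk.WWWWWWWWWWWWWWWWWWWWWWWWWWWWWWWWWWWWWWWWYYYkkkkk
```

The vials no longer show in the chamber and the tab is tilted well up. I press 2 mm more to let them slide out fully, then raise.

Request:
drive_tool([
  {"hand":55,"x":0,"y":0,"z":-0.2,"twist":0},
  {"hand":55,"x":0,"y":0,"z":0,"twist":0},
  {"hand":55,"x":0,"y":0,"z":0,"twist":0},
  {"hand":55,"x":0,"y":0,"z":0,"twist":0},
  {"hand":55,"x":0,"y":0,"z":0,"twist":0},
  {"hand":55,"x":0,"y":0,"z":0,"twist":0},
])

```text
t: 12.4
eef_pos: [0.4498, -0.4376, 0.1345]
tcp_rot: [0.014, 1.0, -0.002, 0.001]
wrist_force: [-0.1, 0.8, 6.0]
finger_gap: 0.664
grip_force: 124.2
```

Request:
drive_tool([
  {"hand":55,"x":0,"y":0,"z":0.5,"twist":0},
  {"hand":55,"x":0,"y":0,"z":0.8,"twist":0},
  {"hand":55,"x":0,"y":0,"z":1.5,"twist":0},
  {"hand":55,"x":0,"y":0,"z":2,"twist":0},
  {"hand":55,"x":0,"y":0,"z":2,"twist":0},
  {"hand":55,"x":0,"y":0,"z":0.5,"twist":0},
  {"hand":55,"x":0,"y":0,"z":0,"twist":0},
  {"hand":55,"x":0,"y":0,"z":0,"twist":0},
])

```text
t: 13.07
eef_pos: [0.4485, -0.4356, 0.2041]
tcp_rot: [0.014, 1.0, 0.001, -0.001]
wrist_force: [0.6, 0.5, -3.0]
finger_gap: 0.662
grip_force: 123.2
```

Run:
```python
from h import *
s=env.sense(); print({k:np.round(v,4).tolist() for k,v in s.items() if k in('t','eef_pos','tcp_rot','wrist_force','torque','grip_force','finger_gap')})
w=shot('wrist','wrist13'); sd=shot('side','side13'); t=shot('top','top13')
for R in red(w,(200,450,100,300)): print('w',R)
amap(w,168,330,240,390,4)
amap(sd,180,232,262,322,2)
print('top'); amap(t,186,240,370,425)
```

```text
{'t': 13.0667, 'eef_pos': [0.4485, -0.4356, 0.2041], 'tcp_rot': [0.0139, 0.9999, 0.0006, -0.0006], 'wrist_force': [0.6259, 0.4719, -3.0295], 'torque': [0.0006, 0.1001, 0.0329], 'grip_force': 123.1664, 'finger_gap': 0.662}
w ([408, 148, 6, 14, 60], [410.6, 155.8])
w ([297, 184, 37, 44, 1504], [315.2, 204.6])
168 kkkkkkkgYYYYYYYYYkkkkYYYYYYYYYgkkkkkkk
172 kkkkkkkYYYYYYYYYYkkkkYYYYYYYYYYkkkkkkk
176 kggkkgYYYYYYYYYYY.gg.YYYYYYYYYYYgkkkkk
180 kkkkkYYYWYWYYYWWWWWYWWWWWYWYWYYYYkkkkk
184 kkkkkYYYYggggggRRRRRRRRggggggYYY.kkgkk
188 kkkkkYYYYkkkkkgRRRRRRRRRkkkkkYYY.kkgkk
192 kkkkk.YYYkkkkkgRRRRRRRRRkkkkkYYY.kkgkk
196 kkkkk.YYYkkkkkgRRRRRRRRRkkkkkYYYgkkkkk
200 kkkkkgYYYkkkkkgRRRRRRRRRkkkkkYYYgkkkkg
204 kkkgkgYYYkkkkkgRRRRRRRRRkkkkkYYYgkkkkk
208 kkkkkgYWW.WWWWWRRRRRRRRWWWWWWWWWgkkkkk
212 kgkkkgWWWWWWWWWRRRRRRRRWWWWWWWWWgkkkkk
216 kkkkkgWWWWWWWWWRRRRRRRRWWWWWWWWWkkkkkk
220 kgkkkgYWWWWWWWWRRRRRRRRWWWWWWWWWkkkkkk
224 kkkkkgYWWWWWWWWRRRRRRRRWWWWWWWWWgkkkkk
228 kkkkkkYWWWWWWWWWWWWWWWWWWWWWWWWWkkggkk
232 kkkkkkW.W...ggggggggggggggg.....kkkkkk
236 gkkkkkWW....ggggggggggggggg...WWkkkkkk
240 kkkkkkWW....g
[... 4425 characters left out ...]
gkkkkgggg.....ggkggggggggggkkkggkkggg..g
229 kkkkkgggggggggkkkkkggg......gggggggggggggkkkkkkkgggg..g
230 kkkkkkkkkkkkkkkkkgggg.....ggggggggggggggkkkkkkkkggggW.g
231 kkkkkkkkkkkkkkkkgggg.....ggggggggggggggkkkkkkkkgggggW.g
232 kkkkkkkkkkkkkkggggg.....ggggg...ggggggggkkkkkkkggggg..g
233 kkkkkkkkkkkkkggggg....ggggg.....gggggggggkkkkkkgggggg..
234 kkkkkkkkkkkggggggg...ggggg.....gggggggggggkkkkkkgggggW.
235 kkkkkkkkkkggggggggggggggg.....ggggggggggggkkkkkkggggg..
236 kkkkkkkkkgggggggggggkgg......ggggggggggggggkkkkkgggggg.
237 kkkkkkkgggggggggggggggg.....ggggggggggggggggkkkkkggggg.
238 kkkkkkgggggggggggkgggg....gggggggggggggggggggkkkkgggggg
239 kkkkggggggggggggggggggg.ggggggggggggggggggggggkkkkggggg
```

The chamber is empty and the tab has sprung back. I carry the cup back over the mat: hand to about (0.548,-0.265), heading -0.25.

Request:
drive_tool([
  {"hand":55,"x":1.2,"y":2.1,"z":0,"twist":-0.028},
  {"hand":55,"x":1.3,"y":2.1,"z":0,"twist":-0.028},
  {"hand":55,"x":1.2,"y":2.1,"z":0,"twist":-0.028},
  {"hand":55,"x":1.3,"y":2.1,"z":0,"twist":-0.028},
  {"hand":55,"x":1.2,"y":2.1,"z":0,"twist":-0.028},
  {"hand":55,"x":1.3,"y":2.1,"z":0,"twist":-0.028},
  {"hand":55,"x":1.2,"y":2.1,"z":0,"twist":-0.028},
  {"hand":55,"x":1.3,"y":2.1,"z":0,"twist":-0.028},
])

```text
t: 13.88
eef_pos: [0.5488, -0.2665, 0.2038]
tcp_rot: [0.126, 0.992, 0.001, -0.001]
wrist_force: [0.9, -0.6, -1.8]
finger_gap: 0.664
grip_force: 123.1
```

Request:
drive_tool([
  {"hand":55,"x":0,"y":0,"z":-2,"twist":0},
  {"hand":55,"x":0,"y":0,"z":-2.5,"twist":0},
  {"hand":55,"x":0,"y":0,"z":-2.5,"twist":0},
  {"hand":55,"x":0,"y":0,"z":-2,"twist":0},
  {"hand":55,"x":0,"y":0,"z":-1.5,"twist":0},
  {"hand":55,"x":0,"y":0,"z":-1,"twist":0},
  {"hand":55,"x":0,"y":0,"z":0,"twist":0},
  {"hand":55,"x":0,"y":0,"z":0,"twist":0},
])

```text
t: 14.55
eef_pos: [0.5486, -0.2678, 0.0896]
tcp_rot: [0.126, 0.992, 0.0, -0.001]
wrist_force: [-0.5, -0.0, -2.5]
finger_gap: 0.664
grip_force: 123.1
```

Run:
```python
from h import *
s=env.sense(); print({k:np.round(v,4).tolist() for k,v in s.items() if k in('t','eef_pos','tcp_rot','wrist_force','torque','grip_force','finger_gap')})
q=s['tcp_rot']; print('heading',2*np.arctan2(q[1],q[0])-np.pi)
w=shot('wrist','wrist14'); sd=shot('side','side14'); t=shot('top','top14')
for R in red(w,(200,450,100,300)): print('w',R)
for R in red(sd,(290,350,180,240)): print('s',R)
amap(w,168,250,220,410,3)
print('bin top'); amap(t,186,240,370,425)
```

```text
{'t': 14.55, 'eef_pos': [0.5486, -0.2678, 0.0896], 'tcp_rot': [0.1256, 0.9921, 0.0004, -0.0008], 'wrist_force': [-0.4695, -0.0178, -2.5058], 'torque': [0.0346, 0.0482, 0.0098], 'grip_force': 123.1254, 'finger_gap': 0.6638}
heading -0.2518680393776114
w ([297, 184, 37, 44, 1454], [315.3, 204.8])
s ([313, 213, 13, 6, 57], [319.1, 215.5])
168 kkkkkkkkkkkkkkkkkkkkkkkkkkkkkkkkkkkkkkkkkkkkkkkkkkkkkkkgkkkkgkkk
171 kkkkkkkkkkkkkkkkkkkkkkkkkkkkkkkkkkkkkkkkkkkkkggkkkkkkkkkkkkgggkk
174 kkkkkkkkkkkkkkkkkkkkkkkkkkkkkkkkkkkkkkkkkkkkkggkkkkkkkkkkkkggkkk
177 kkkkkkkkkkkkkkkkkkkkkkkkkkkkkkkkkkggkkkkkkkkkkkkkkkkkkkkkkkkkkkk
180 kkkkkkkkkkkkkkkkkkkkkkkkkkkkkkkkkkkkkkkkkkkkkkkkkkkkkkkkkkkkkkkk
183 kkkkkkkkkkkkkkggkkkkkkkkkkkgggggggggggkkkkkkkkkkkkggkkkkkkkkkkkk
186 kkkkkkkkkkkkkkkgkkkkkkkkkkRRRRRRRRRRRRgkkkkkkkkkkkkgkkkkkkkkkkkk
189 kkkkkkkkkkkkkkkkggggggggggRRRRRRRRRRRRggggBgggggggggggkgkkkkkkkk
192 kkkkkkkkkkkkkkkkBBBBBBBBBBRRRRRRRRRRRRWBBBBBBBBBBBBBBBgkkkkkkkkk
195 kkkkkkkkkkkkkkkkBBBBBBBBBBWRRRRRRRRRRRWBBBBBBBBBBBBBBBgkkkkkkkkk
198 kkkkkkkkkkkkkkkkBBBBBBBBBBWRRRRRRRRRRRWBBBBBBBBBBBBBBBgkkkkkkkkk
201
[... 3717 characters left out ...]
YYYYYYYYYYYYYYYYYYYYYYYYYYYYYYYYYYYYYkkk
229 kkkkkggggggggggg....YYYYWWWWWWYYYYYYYYYYYYYYYYYYYYYYkkk
230 kkkkkkkkkkkkkkkgggggggggggggggggggggYYYYYYYYYYYYYYYYkkk
231 kkkkkkkkkkkkkkkgggggggggggggggggggkkkkgkkggggggggggkkkk
232 kkkkkkkkkkkkkkkgggggggggggggggggggkkkkkkkkkkkkkkkkkkkkk
233 kkkkkkkkkkkkkkggggggggggggggggggggkkkkkkkkkkkkkkkkkkkkk
234 kkkkkkkkkkkkkkgg..ggggggggggggkkgkkkkkkkkkkkkkkkkkkkkkk
235 kkkkkkkkkkkkkkggWW.ggggggggggkkkkkkkkkkkkkkkkkkkkkkkkkk
236 kkkkkkkkkkkkkkggWWWggggggggggkkkkkkkkkkkkkkkkkkkkkkkkkk
237 kkkkkkkkkkkkkkgg...ggggggggggkkkkkkkkkkkkkkkkkkkkkkkkkk
238 kkkkkkkkkkkkkkggggggggggggggggkkkkkkkkkkkkkkkkkkkkkkkkk
239 kkkkkkkkkkkkkkggggggggggggggggggggkkkkkkkkkkkkkkkkkkkkk
```

The top view shows both vials in the bin: white at about (398,196), amber at about (391,205). The cup hangs over the mat. I nudge +y 2 mm and lower until it touches.

Request:
drive_tool([
  {"hand":55,"x":0,"y":0.2,"z":-0.8,"twist":0},
  {"hand":55,"x":0,"y":0,"z":-0.6,"twist":0},
  {"hand":55,"x":0,"y":0,"z":-0.4,"twist":0},
  {"hand":55,"x":0,"y":0,"z":-0.2,"twist":0},
  {"hand":55,"x":0,"y":0,"z":0,"twist":0},
  {"hand":55,"x":0,"y":0,"z":0,"twist":0},
])

```text
t: 15.2
eef_pos: [0.5489, -0.266, 0.0701]
tcp_rot: [0.126, 0.992, 0.0, -0.0]
wrist_force: [-0.6, 0.0, -1.8]
finger_gap: 0.663
grip_force: 123.2
```

Request:
drive_tool([
  {"hand":55,"x":0,"y":0,"z":-0.2,"twist":0},
  {"hand":55,"x":0,"y":0,"z":0,"twist":0},
  {"hand":55,"x":0,"y":0,"z":0,"twist":0},
])

```text
t: 15.45
eef_pos: [0.5491, -0.2661, 0.0684]
tcp_rot: [0.126, 0.992, -0.0, 0.0]
wrist_force: [-0.4, -0.1, -2.8]
finger_gap: 0.668
grip_force: 123.2
```

Request:
drive_tool([
  {"hand":55,"x":0,"y":0,"z":-0.2,"twist":0},
  {"hand":55,"x":0,"y":0,"z":0,"twist":0},
  {"hand":55,"x":0,"y":0,"z":0,"twist":0},
])

```text
t: 15.7
eef_pos: [0.549, -0.266, 0.0663]
tcp_rot: [0.126, 0.992, 0.0, -0.0]
wrist_force: [1.1, 0.5, -2.2]
finger_gap: 0.666
grip_force: 123.2
```

Request:
drive_tool([
  {"hand":55,"x":0,"y":0,"z":-0.2,"twist":0},
  {"hand":55,"x":0,"y":0,"z":0,"twist":0},
  {"hand":55,"x":0,"y":0,"z":0,"twist":0},
])

```text
t: 15.95
eef_pos: [0.5492, -0.2663, 0.0653]
tcp_rot: [0.125, 0.992, -0.0, 0.0]
wrist_force: [-2.6, 1.0, 3.3]
finger_gap: 0.663
grip_force: 123.7
```

Touchdown, with the force changing from -2 to +3 N. I release gently and rise.

Request:
drive_tool([
  {"hand":62,"x":0,"y":0,"z":0,"twist":0},
  {"hand":66,"x":0,"y":0,"z":0,"twist":0},
  {"hand":72,"x":0,"y":0,"z":0,"twist":0},
  {"hand":80,"x":0,"y":0,"z":0,"twist":0},
  {"hand":92,"x":0,"y":0,"z":0,"twist":0},
  {"hand":100,"x":0,"y":0,"z":0,"twist":0},
  {"hand":100,"x":0,"y":0,"z":0,"twist":0},
  {"hand":100,"x":0,"y":0,"z":0,"twist":0},
], newtons=20)

```text
t: 16.62
eef_pos: [0.549, -0.266, 0.0642]
tcp_rot: [0.126, 0.992, 0.0, 0.0]
wrist_force: [0.7, -0.2, -1.3]
finger_gap: 0.999
grip_force: 0.0
```

Request:
drive_tool([
  {"hand":100,"x":0,"y":0,"z":1,"twist":0},
  {"hand":100,"x":0,"y":0,"z":2,"twist":0},
  {"hand":100,"x":0,"y":0,"z":3,"twist":0},
  {"hand":100,"x":0,"y":0,"z":3,"twist":0},
  {"hand":100,"x":0,"y":0,"z":2,"twist":0},
  {"hand":100,"x":0,"y":0,"z":0,"twist":0},
  {"hand":100,"x":0,"y":0,"z":0,"twist":0},
  {"hand":100,"x":0,"y":0,"z":0,"twist":0},
])

```text
t: 17.28
eef_pos: [0.5485, -0.2657, 0.1736]
tcp_rot: [0.126, 0.992, 0.0, -0.001]
wrist_force: [0.4, 1.0, -0.8]
finger_gap: 0.996
grip_force: 0.0
```

Run:
```python
from h import *
s=env.sense(); print({k:np.round(v,4).tolist() for k,v in s.items() if k in('t','eef_pos','tcp_rot','wrist_force','grip_force','finger_gap')})
w=shot('wrist','wrist15'); sd=shot('side','side15')
for R in red(w,(200,450,100,300)): print('w',R,onz(w,[(R[0][0],R[0][1]),(R[0][0]+R[0][2],R[0][1])],.0255).mean(0))
for R in red(sd,(290,350,180,240)): print('s',R)
amap(w,150,280,270,400,3)
amap(sd,200,245,300,365)
```

```text
{'t': 17.2833, 'eef_pos': [0.5485, -0.2657, 0.1736], 'tcp_rot': [0.1256, 0.9921, 0.0003, -0.0006], 'wrist_force': [0.3786, 0.9947, -0.8094], 'grip_force': 0.0, 'finger_gap': 0.9956}
w ([302, 157, 26, 23, 523], [315.1, 167.3]) [ 0.53073162 -0.26054343  0.0255    ]
s ([313, 221, 13, 5, 60], [318.9, 223.0])
150 kkkkkkkkkkkkgkkkkkkkggkkkgkgggggggkkkgkkkggk
153 kkkkkkgkkkggkkkkkkkgggkkggggkkkkkkkgggkkkkkk
156 kkkkkggkkkkgggggggggkggkgggkkkkkkkggggkgggkk
159 kkkkkkkkkkkRRRRRRRRRkkkkkkkkkkkkkkkkkkkkggkk
162 kggkkkkkkkkRWRRRRRRRkkkkkkkkkggkkkkkkkkkkkkk
165 kggkkkkkkkgRWRRRRRRRkkkgggkkkggkkkkkkkkkkkkk
168 kgggggBBgggRRRRRRRRRBBBBBBBBBBBBggkkkkkkkkkk
171 kkgBBBBBBBBWRRRRRRRWBBBBBBBBBBBBgkkkkkkkkkkk
174 kkgBBBBBBBBWRRRRRRRWBBBBBBBBBBBBgkkkkkkkkkkk
177 gkgWWWWWWWWWRRRRRRRWWWWWWWWWBBBBgkkkkkgkkkkk
180 kkgWWWWWWWWWWWWWWWW.WWWWWWWWBBBBgkkkkkgkkkkk
183 kkgBBBBBBBBBBBBBBBBBBBBBBBBBBBBBggkkkggkkkkg
186 kkBBBBBBBBBBBBBBBBBBBBBBBBBBBBBBgkgkggkkgkkg
189 kkBBBBBBBBBBBBBBBBBBBBBBBBBBBBBBgkkkgkkkkkkg
192 kkBBBBBBBBBBBBBBBBBBBBBBBBBBBBBBgkkkgkkkkkkk
195 kkgBBBBBBBBBBBBBBBBBBBBBBBBBBBBBkkkkkkkkkkkk
198 kkgBBB
[... 3811 characters left out ...]

235 YYYYYYYYYYYYYYggYYYYYYYYWWW...................WWWBBBBBBgkggkkkkkk
236 YYYYYYYYYYYYYkkkkgYYYYYYWWWWWWWWWWWW....W.....WW.BBBBBBkgggkkkkkk
237 YYYYYYYYYYYYgkkkkkgYYYYYWWWWWWWWWWWWWWWWWWWW.WWW.BBBBBBggggkkkkkk
238 YYYYYYYYYYYYkkkkkkkkYYYYg.......WWWWWWWWWWWWWWW.BBBBBBggggggkkkkk
239 YYYYYYYYYYYYkgggkkkkgYYYgBBBBBBBBBB........WWWW.BBBBBBkkkkggggkkk
240 YYYYYYYYYYYgg.W.ggkkkYYYYkBBBBBBBBBBBBBBBBBBBBBBBBBBBBkkkkkkggggg
241 YYYYYYYYYY....WWW.gkkYYYYkkkkkkkkkkkkBBBBBBBBBBBBBBBBBkkkkkkkgggg
242 YYYYYYYYY...WWWWWWW.gYYYYkkkkkkkkkkkkkkkkkkkkkkkgBBBBkkkkkkkkkkgg
243 YYYYYYYY....WWWWWWWWWYYYYkkkkkkkkkkkkkkkkkkkkkkkkkkkkkkkkkkkkkkgg
244 YYYYYYY.....WWWWWWWWWWYYYkkkkkkkkkkkkkkkkkkkkkkkkkkkkkkkkkkkkkggg
```

The cup stands upright about 7 mm from the mat's middle with its tab down. Both vials are in the bin, and the hand is clear. I hand in.

```bash
python3 -c "
from station import env
print(env.finish_job())"
```

```text
the job is handed in; nothing more can be done
None
```

The job is handed in, with no verdict returned: both vials are in the bin and the cup stands upright about 7 mm from the mat's middle with its tab sprung back, but I viewed 12 pictures against the limit of 10, and a failed first grasp slid the cup about 1 cm.

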